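Load the tacking jig with a machine foot

ROBOT

A 6-joint arm with a two-finger parallel gripper is mounted at the origin on a cart in front of the work surface, level with it; the furniture and walls round the work are solid. World frame = base frame: x ahead of the robot, y to its left, z up, the work surface at z = 0. Lengths are in m, angles in rad, forces in N, time in s.
With the tool pointing down it reaches from about 0.35 to 0.875 m from the base axis. Payload 15.5 kg.
Tool frame: the origin (TCP) lies on the centre line of the jaws, within the pads' length; the fingertips stand 11 mm ahead of it and the grasp point (between the pads) lies 8 mm behind it; z points along the fingers, y is the line along which they close (so a half turn about z gives the same grasp; the last joint's range is limited). The gripper opens to 85 mm and grips with 20 to 120 N. Pads are 22 mm wide; open, the fingers measure 114 mm over their backs; the gripper's body (76 mm by 85 mm) begins 54 mm behind the grasp point. The pads swing forward as they close: fully open they stand 13 mm farther back than shut.
Start: joints at [1.192, 0.494, 1.345, -0, 1.302, -0.096], TCP at [0.174, 0.6, 0.242] pointing down, gripper open.
Joint ranges: [-2.91, 2.91], [-0.82, 2.16], [0.22, 2.67], [-1.22, 4.37], [0.12, 2.79], [-3.08, 3.08]. Speed limits (rad/s): [1.89, 1.89, 2.57, 3.01, 3.01, 3.01].

INTERFACE

Orientations are given as a unit quaternion [w, x, y, z].
In Python, from rig import * gives the robot as it stands.
- The arm moves only by the tool jog_arm, never from a script. Its argument "steps" is text: rows parted by semicolons, each of 7 numbers parted by spaces: the opening, from 0 (shut) to 1 (fully open), then the shift along the tool's x, y, z as a fraction of full scale, then the turn, a rotation vector about the tool's x, y, z as a fraction of full scale. In form: grip x y z rx ry rz; .... A call has 1 to 8 rows; each row is the pose to reach, as a shift and turn from the pose commanded when the call began, along the tool's axes at that moment; what a row does not reach only later rows make up. Full scale, the value 1, is 0.15 m for a shift and 90 degrees for a turn. A row lasts 1/12 s, in which the tool goes at most 41.7 mm and 7.16 degrees, less where a joint would pass 70% of its speed; a pose out of reach is approached as far as the arm can. A call with a number of a shift or a turn outside -1 to 1 is refused whole. A call with a gripper value outside its range is refused whole. The fingers move at their own pace and stop on an object; the grip force is fixed at half the most. Time passes only in rows, so rows that repeat a pose let the fingers close. It gives the time, the measured TCP pose, the force, the opening and the grip force at its end, in the units of the state.
- sense(): the state, without advancing time (a new reading comes with each control period).
- capture(name): name is "scene" or "top" or "wrist"; returns the picture (400x640x3 uint8, red, green, blue); there is no depth.
- camera_params(name): a dict with "intrinsics" (3x3 intrinsics, pixels), "R" (3x3) and "t" (3): a world point X has camera coordinates R X + t; the wrist camera has in their place "hand_eye" (4x4, takes a point from camera to tool coordinates, whose origin is the TCP and whose axes are the flange's). Camera axes: x right, y down, z forward; pixel columns grow to the right and rows downward; lengths in m; the calibration is good to about 2 mm. The wrist camera is an equidistant fisheye: a pixel r from the principal point sees the ray r / f radians off the axis. A picture is of the moment at which its call begins: read the wrist's pose just before it. camera_params takes no time and is no camera call.
- job_done(): hands the job in; it is judged then, once.
The state is a dict: "time": time; "joint_positions": joint angles; "qd": joint speeds; "joint_torque": joint torques, N m; "eef_pos": TCP position; "ee_rot": TCP orientation; "force": force on the tool from outside, world axes, zero at the start; "moment": the same for the moment, N m; "finger_gap": finger opening in m; "gripper_force": force on a finger pad.
Only numpy, scipy, OpenCV 4.12 (cv2) and the standard library are available. Lean on these libraries where they do the work, as an engineer would, in place of code of your own. Each camera call takes 0.05 s, during which the arm holds its last target. There are 200 camera calls.

TASK

Load the tacking jig with the loose parts of a machine foot, ready for tack-welding: lay the drilled foot bar down over the jig's two locating pins, put the hexagon nut over the thick pin and the round bush over the slim pin so that both sit flat on the bar, and stand the square tube on the middle of the bar, between the nut and the bush, with its sides parallel to the bar's. On top of the tube lay the square head plate, centred on it and square to it, and leave everything standing free.

Things in the scene. Friction and masses are not known exactly. Their poses are not given: they have to be found in the camera images.
- jig: Tacking jig, fixed to the bench: bright steel plate 90 (x) x 230 (y) x 12 mm. Near each end a dark steel rest strip (38 x 14 mm, top 18 mm above the bench, 83 mm from the middle along y) carries the foot bar. Two upright pins stand on its y axis, 65 mm either side of the middle; which end has the thick one varies. Low screw heads in the corners. Origin: centre of the underside, on the bench.
- thick_pin: Thick locating pin, fixed on the jig's plate, 65 mm from its middle at either end. Upright, round, 16 mm in diameter with a flange of 24 x 3 mm at the foot; above 26 mm it tapers to a blunt tip of 6 mm at 42 mm. Origin: centre of its foot on the plate's top face, 12 mm above the bench; z up.
- slim_pin: Slim locating pin, fixed on the jig at its other end. Foot like the thick pin's (flange 24 x 3 mm, then 16 mm in diameter to 11 mm height, narrowing to 10 mm at 18 mm); nose 10 mm in diameter up to 30 mm, tapering to 4 mm at 42 mm. Origin: centre of its foot on the plate's top face, 12 mm above the bench; z up.
- foot_bar: Foot bar, loose, lying flat: dark steel 45 (x) x 180 (y) x 12 mm, about 0.7 kg. Two 21 mm holes on its long axis, 65 mm either side of the middle, fit over the pins either way round (2.5 mm play all round); a 13 mm vent hole in the middle. Seated on the rests its underside is 18 mm and its top 30 mm above the bench; both pins stand 24 mm out of it. Origin: centre of the underside.
- hex_nut: Hexagon nut, loose, lying flat: bright steel, 36 mm across flats, 41.5 mm across corners, 19 mm high, bore 21 mm (2.5 mm play all round on the thick pin). Flats face its x axis and every 60 degrees from it. Origin: centre of the underside.
- round_bush: Round bush, loose, standing on its flat end: bright steel ring 32 mm in outside diameter, 22 mm high, bore 14 mm (2 mm play all round on the slim pin's nose; too small for the thick pin). Origin: centre of the underside.
- square_tube: Square tube offcut, loose, standing upright, open at the top: dull steel, 30 x 30 mm outside, 52 mm high, thin walls, sides along its x and y. Origin: centre of the underside.
- head_plate: Head plate, loose, lying flat: dark steel square plate 45 x 45 x 12 mm, sides along its x and y, a 13 mm hole in its middle. Origin: centre of the underside.

How it is judged:
By the outcome, as a careful person would: the job done as asked, in the order asked, and still so for the second after the job is handed in, with the robot touching nothing.
It also fails if it takes over 120 s, if anything falls off the work surface, if the arm or the gripper's body presses on something with over 40 N, if the wrist force passes 120 N, or if a joint passes its speed limit or range.

## Working session

There is one attempt and no reset: what is moved stays moved. The work goes in short steps, Python scripts to look and compute and a tool call to move; the robot and the scene stay as the last step left them, time stands still between calls to the robot, and variables do not carry over. Pictures are saved under pics/ and viewed, at most 14 in all, crops included, and the job is handed in when it is done.

Besides the shell and the picture viewer there is one more tool, called after "Call:" as a command line: name --argument value ..., lists and objects as JSON in quotes. jog_arm: Moves the arm, as the interface text tells. Its arguments: {"type":"object","properties":{"steps":{"type":"string"}},"required":["steps"]}

```bash
mkdir -p pics; ls; python3 - <<'E'
from rig import *
import cv2
print(sense())
for n in("scene","top"):
    cv2.imwrite(f"pics/{n}0.png",capture(n)[:,:,::-1]); print(n,camera_params(n))
print(camera_params("wrist"))
E
```

```text
pics
{'time': 0.0, 'joint_positions': array([ 1.19245716e+00,  4.94214062e-01,  1.34611607e+00, -2.51365305e-05,
        1.30253403e+00, -9.54894084e-02]), 'qd': array([-1.02720787e-03,  9.43258920e-05, -1.13827309e-03,  9.59831332e-04,
        1.41292918e-03, -1.39532070e-03]), 'joint_torque': array([ 1.97754372e-03, -8.82162738e+01, -3.83860624e+01,  1.24177159e-04,
        9.85605555e-03, -4.10107234e-06]), 'eef_pos': array([0.17430137, 0.59983824, 0.24168616]), 'ee_rot': array([-1.37436140e-04,  1.40950579e-01,  9.90016429e-01, -6.20839799e-04]), 'force': array([-0.72129876,  0.12740904,  0.1366592 ]), 'moment': array([-0.02305434, -0.02415715,  0.00334056]), 'gripper_force': 0.0, 'finger_gap': 0.08526266154890787}
scene {'intrinsics': array([[422.91315764,   0.        , 315.14060721],
       [  0.        , 422.91315764, 202.20228347],
       [  0.        ,   0.        ,   1.        ]]), 'R': array([[-0.63401508,  0.77310944,  0.01807435],
       [ 0.42704333,  0.36950582, -0.82528749],
       [-0.64471612, -0.51552618, -0.56442349]]), 't': array([ 0.39298322, -0.1896221 ,  1.252
[... 210 characters left out ...]
0.99754664,  0.00373244],
       [-0.9701794 , -0.06885719, -0.23240186],
       [ 0.2320887 ,  0.01262502, -0.97261269]]), 't': array([-0.07991818,  0.55625459,  0.8646194 ])}
{'intrinsics': array([[309.70691629,   0.        , 319.41977858],
       [  0.        , 309.70691629, 193.63163277],
       [  0.        ,   0.        ,   1.        ]]), 'hand_eye': array([[ 8.21570734e-04, -9.56097516e-01, -2.93047548e-01,
         7.44034925e-02],
       [ 9.99999626e-01,  8.64895162e-04, -1.82690109e-05,
        -1.00067734e-03],
       [ 2.70922362e-04, -2.93047423e-01,  9.56097869e-01,
        -1.31932039e-01],
       [ 0.00000000e+00,  0.00000000e+00,  0.00000000e+00,
         1.00000000e+00]])}
```

View pics/top0.png

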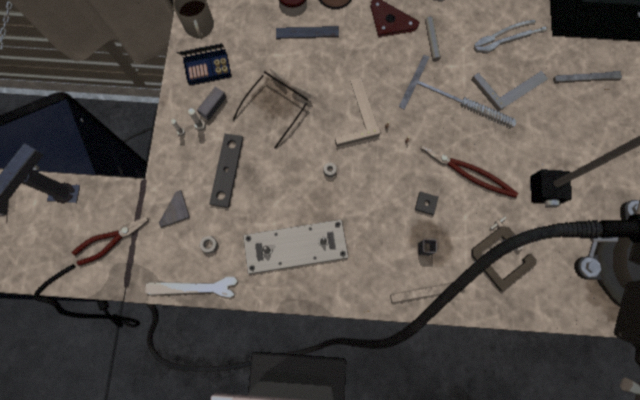

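View pics/scene0.png

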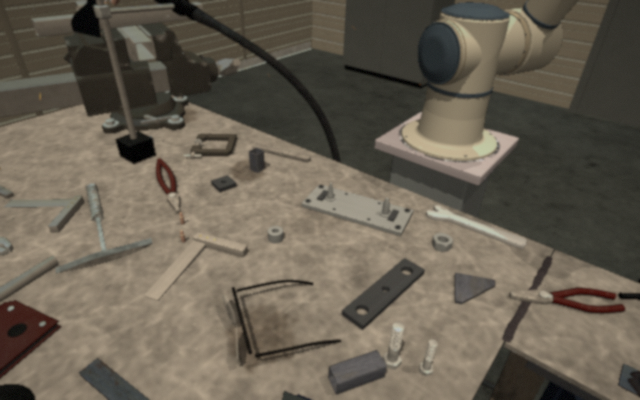

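```bash
cat > h.py <<'E'
import numpy as np, cv2
from scipy.spatial.transform import Rotation as Rn
from rig import *
C={n:camera_params(n) for n in("scene","top","wrist")}
def px(n,X):
    c=C[n];p=c["R"]@np.array(X)+c["t"];q=c["intrinsics"]@p;return q[:2]/q[2]
def ray(n,uv,s=None):
    c=C[n];K=c["intrinsics"]
    if n!="wrist":
        d=c["R"].T@np.linalg.solve(K,[uv[0],uv[1],1]);return -c["R"].T@c["t"],d
    a=(np.array(uv)-K[:2,2])/K[0,0];r=np.hypot(*a)+1e-12
    dc=np.r_[a/r*np.sin(r),np.cos(r)];H=c["hand_eye"];R=tool(s)
    return s["eef_pos"]+R@H[:3,3],R@H[:3,:3]@dc
def tool(s):
    w,x,y,z=s["ee_rot"];return Rn.from_quat([x,y,z,w]).as_matrix()
def at(n,uv,z,s=None):
    o,d=ray(n,uv,s);return o+d*(z-o[2])/d[2]
def wpx(X,s):
    H=C["wrist"]["hand_eye"];K=C["wrist"]["intrinsics"]
    p=H[:3,:3].T@(tool(s).T@(np.array(X)-s["eef_pos"])-H[:3,3]);r=np.hypot(p[0],p[1])
    return K[:2,2]+K[0,0]*np.arctan2(r,p[2])*p[:2]/(r+1e-12)
def crop(im,x0,y0,x1,y1,k,name):
    cv2.imwrite(f"pics/{name}.png",cv2.resize(im[y0:y1,x0:x1],None,fx=k,fy=k,interpolation=cv2.INTER_CUBIC)[:,:,::-1])
def go(p,yaw,s=None):
    """fractions of shift (tool axes) and rz to reach world p with tool y axis along yaw (mod pi), pointing down"""
    s=s or sense();R=tool(s);d=R.T@(np.array(p)-s["eef_pos"])
    best=None
    for k in(0,np.pi):
        y=np.array([np.cos(yaw+k),np.sin(yaw+k),0]);z=np.array([0,0,-1.]);Rt=np.c_[np.cross(y,z),y,z]
        v=Rn.from_matrix(R.T@Rt).as_rotvec()
        if best is None or np.linalg.norm(v)<np.linalg.norm(best):best=v
    print("pos",s["eef_pos"].round(4),"shift",(d/.15).round(4),"turn",(best/(np.pi/2)).round(4),"norm mm",(np.linalg.norm(d)*1e3).round(),"deg",np.degrees(best).round(2), "t",round(s["time"],2))
E
python3 - <<'E'
from h import *
crop(cv2.imread("pics/top0.png")[:,:,::-1],190,125,450,285,3,"top0c")
for n,u,z in [("bar",(227,171),.012),("nut",(208,244),.019),("bush",(330,170),.022),("jig",(296,247),.012),("plate",(427,204),.012),("tube",(427,245),.052)]:
    print(n,at("top",u,z).round(3))
print(px("top",[0,0,0]),px("top",[.174,.6,.24]))
# hose: triangulate guess
for z in(0,.1,.2,.3,.4): 
  X=at("top",(440,300),z); print(z,X.round(2),px("scene",X).round())
  X=at("top",(520,236),z); print(z,X.round(2),px("scene",X).round())
E
```

```text
bar [0.649 0.182 0.012]
nut [0.471 0.202 0.019]
bush [ 0.666 -0.063  0.022]
jig [0.479 0.003 0.012]
plate [ 0.602 -0.295  0.012]
tube [ 0.498 -0.286  0.052]
[278.47774918 479.64229322] [-95.78531423 388.60586828]
0 [ 0.38 -0.33  0.  ] [277. 149.]
0 [ 0.54 -0.52  0.  ] [188. 149.]
0.1 [ 0.38 -0.3   0.1 ] [285. 118.]
0.1 [ 0.52 -0.47  0.1 ] [200. 117.]
0.2 [ 0.38 -0.27  0.2 ] [294.  82.]
0.2 [ 0.5  -0.42  0.2 ] [214.  81.]
0.3 [ 0.37 -0.24  0.3 ] [304.  41.]
0.3 [ 0.48 -0.37  0.3 ] [230.  40.]
0.4 [ 0.37 -0.22  0.4 ] [315.  -5.]
0.4 [ 0.46 -0.32  0.4 ] [248.  -7.]
```

View pics/top0c.png

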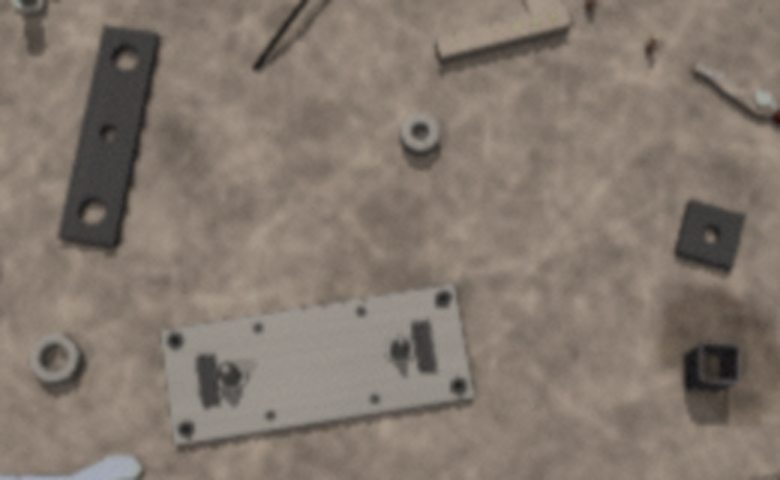

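```bash
python3 - <<'E'
from h import *
from scipy.interpolate import interp1d
im=cv2.imread("pics/scene0.png")[:,:,::-1]; crop(im,150,0,450,180,2.6,"hose")
S=np.array([(190,5),(215,18),(250,40),(285,75),(310,110),(325,135),(336,160)],float)
f=interp1d(S[:,0],S[:,1],fill_value="extrapolate")
for u in [(600,228),(580,228),(540,233),(510,242),(480,262),(450,290),(420,320),(390,338)]:
    z=np.linspace(-.1,.7,801); P=[at("top",u,a) for a in z]; q=np.array([px("scene",p) for p in P])
    e=q[:,1]-f(q[:,0]); i=np.argmin(abs(e)); X=P[i]
    print(u,X.round(3),q[i].round(),"az",np.degrees(np.arctan2(X[1],X[0])).round(1),"r",np.hypot(X[0],X[1]).round(3),abs(e[i]).round(1))
E
```

```text
(600, 228) [ 0.491 -0.465  0.356] [197.   9.] az -43.4 r 0.676 0.0
(580, 228) [ 0.49  -0.438  0.351] [205.  13.] az -41.8 r 0.657 0.2
(540, 233) [ 0.482 -0.387  0.334] [224.  24.] az -38.8 r 0.618 0.0
(510, 242) [ 0.468 -0.349  0.315] [241.  34.] az -36.7 r 0.584 0.1
(480, 262) [ 0.438 -0.316  0.278] [261.  51.] az -35.8 r 0.54 0.3
(450, 290) [ 0.393 -0.285  0.219] [285.  75.] az -35.9 r 0.486 0.2
(420, 320) [ 0.338 -0.255  0.126] [309. 108.] az -37.0 r 0.424 0.2
(390, 338) [ 0.295 -0.217  0.018] [329. 145.] az -36.3 r 0.366 0.1
```

View pics/hose.png

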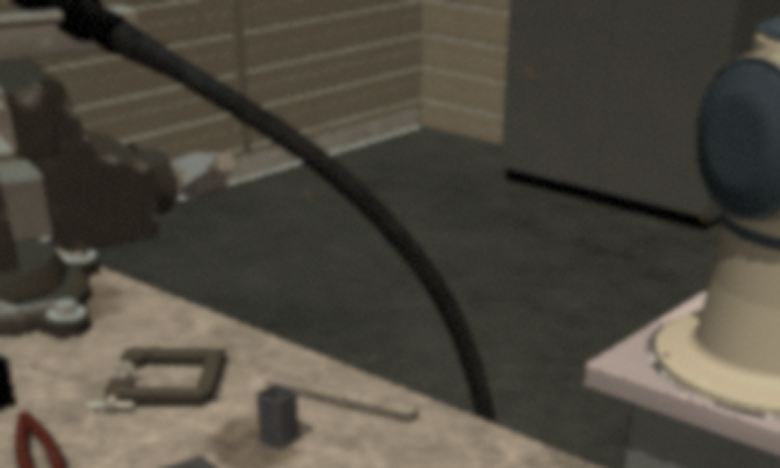

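```bash
python3 - <<'E'
from h import *
T=lambda u,v,z:at("top",((u+.5)/3-.5+190,(v+.5)/3-.5+125),z)
a=T(125,57,.012);b=T(92,212,.012);d=a-b
print("bar",((a+b)/2).round(4),T(108,132,.012).round(4),"len",np.linalg.norm(d),"yaw",np.degrees(np.arctan2(d[1],d[0])))
c=np.mean([T(*q,.012) for q in[(105,27),(159,36),(117,248),(61,238)]],0);print(c.round(4))
J=[T(*q,.012) for q in[(163,332),(456,286),(472,397),(180,445)]];c=np.mean(J,0);d=J[0]+J[3]-J[1]-J[2];print("jig",c.round(4),"yaw",np.degrees(np.arctan2(d[1],d[0])))
print("nut",T(57,356,.019).round(4),"bush",T(420,132,.022).round(4),"plate",T(711,235,.012).round(4),"tube",T(718,365,.052).round(4))
P=[T(*q,.012) for q in[(688,202),(745,212),(730,270),(677,257)]];d=P[0]+P[3]-P[1]-P[2];print(np.mean(P,0).round(4),np.degrees(np.arctan2(d[1],d[0])))
go([.649,.182,.2],np.radians(90-13+0))
E
```

```text
bar [0.6537 0.1848 0.012 ] [0.6548 0.1856 0.012 ] len 0.13118251468264552 yaw -4.627494453555573
[0.6524 0.183  0.012 ]
jig [0.4811 0.0033 0.012 ] yaw 103.24264372638129
nut [0.4724 0.2009 0.019 ] bush [ 0.6691 -0.0621  0.022 ] plate [ 0.6041 -0.2945  0.012 ] tube [ 0.4955 -0.2905  0.052 ]
[ 0.604  -0.2938  0.012 ] 81.76925179798953
pos [0.1743 0.5999 0.2417] shift [-3.8165 -1.7919  0.2799] turn [-0.0007 -0.0001 -0.0356] norm mm 634.0 deg [-0.06 -0.01 -3.2 ] t 0.1
```

Call:
jog_arm --steps "1 -0.954 -0.448 0 0 0 0;1 -0.954 -0.448 0 0 0 0;1 -0.954 -0.448 0 0 0 0;1 -0.954 -0.448 0 0 0 0;1 -0.954 -0.448 0 0 0 0"

```text
time: 0.52
eef_pos: [0.2968, 0.4921, 0.2421]
ee_rot: [0.0, 0.143, 0.99, -0.001]
force: [0.0, 1.1, -0.8]
finger_gap: 0.0852
gripper_force: 0.0
```

Call:
jog_arm --steps "1 -0.954 -0.448 0 0 0 0;1 -0.954 -0.448 0 0 0 0;1 -0.954 -0.448 0 0 0 0;1 -0.954 -0.448 0 0 0 0;1 -0.954 -0.448 0 0 0 0"

```text
time: 0.93
eef_pos: [0.4156, 0.3879, 0.2421]
ee_rot: [0.001, 0.143, 0.99, -0.0]
force: [0.5, -0.0, 0.3]
finger_gap: 0.0856
gripper_force: 0.0
```

Call:
jog_arm --steps "1 -0.954 -0.448 0 0 0 0;1 -0.954 -0.448 0 0 0 0;1 -0.954 -0.448 0 0 0 0;1 -0.954 -0.448 0 0 0 0;1 -0.954 -0.448 0 0 0 0"

```text
time: 1.35
eef_pos: [0.5343, 0.2833, 0.2419]
ee_rot: [0.001, 0.143, 0.99, -0.0]
force: [-0.0, 0.8, -0.2]
finger_gap: 0.0854
gripper_force: 0.0
```

Call:
jog_arm --steps "1 -0.8 -0.4 0 0 0 -0.129;1 -0.8 -0.4 0 0 0 -0.129;1 -0.8 -0.4 0 0 0 -0.129;1 -0.8 -0.4 0 0 0 -0.129;1 -0.8 -0.4 0 0 0 -0.129;1 -0.8 -0.4 0 0 0 -0.129"

```text
time: 1.85
eef_pos: [0.6287, 0.1957, 0.2417]
ee_rot: [-0.001, 0.041, 0.999, 0.0]
force: [-0.4, 0.5, 0.5]
finger_gap: 0.0854
gripper_force: 0.0
```

```bash
python3 - <<'E'
from h import *
import pickle
s=sense();im=capture("wrist");pickle.dump((s,im),open("w1.pkl","wb"))
crop(im,0,0,640,400,1.25,"w1")
for X in [(.6537,.185,.012),(.48,.003,.012),(.472,.2,.019)]: print((wpx(X,s)*1.25).round())
E
```

```text
[391. 232.]
[197.  81.]
[391.  39.]
```

View pics/w1.png

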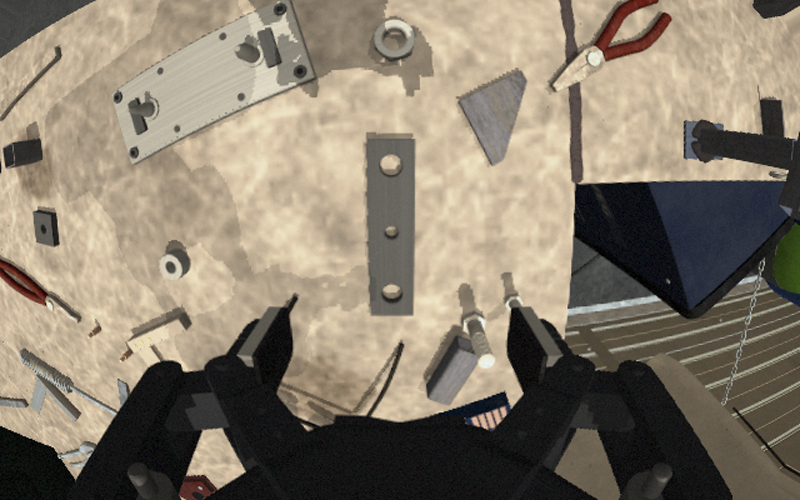

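```bash
python3 - <<'E'
from h import *
import pickle
s,im=pickle.load(open("w1.pkl","rb"))
W=lambda u,v,z:at("wrist",(u/1.25,v/1.25),z,s)
a=W(390.5,164.5,.012);b=W(391.5,292.5,.012);m=W(391,232,.012);d=b-a
yaw=np.arctan2(d[1],d[0]);print(a,b,m,np.linalg.norm(d),np.degrees(yaw))
c=(a+b)/2;print(c, np.mean([W(*q,.012) for q in[(367,138),(414,138),(413,315),(370,315)]],0))
go([c[0],c[1],.1],yaw+np.pi/2)
go([c[0],c[1],.014],yaw+np.pi/2)
E
```

```text
[0.5884267  0.18963882 0.012     ] [0.71762691 0.17941891 0.012     ] [0.65365181 0.18452581 0.012     ] 0.12960378871229752 -4.522755922071445
[0.65302681 0.18452887 0.012     ] [0.65361248 0.18438956 0.012     ]
pos [0.6281 0.1964 0.2419] shift [-0.1728 -0.0655  0.9457] turn [ 0.     -0.0007 -0.0009] norm mm 145.0 deg [ 0.   -0.06 -0.08] t 1.9
pos [0.6281 0.1964 0.2419] shift [-0.1734 -0.0655  1.519 ] turn [ 0.     -0.0007 -0.0009] norm mm 230.0 deg [ 0.   -0.06 -0.08] t 1.9
```

Call:
jog_arm --steps "1 -0.173 -0.065 0.9 0 0 0;1 -0.173 -0.065 0.9 0 0 0;1 -0.173 -0.065 0.9 0 0 0;1 -0.173 -0.065 0.9 0 0 0;1 -0.173 -0.065 0.9 0 0 0"

```text
time: 2.32
eef_pos: [0.6516, 0.1844, 0.1041]
ee_rot: [-0.003, 0.04, 0.999, -0.001]
force: [-0.3, 0.7, 0.3]
finger_gap: 0.0853
gripper_force: 0.0
```

Call:
jog_arm --steps "1 0 0 0.4 0 0 0;1 0 0 0.55 0 0 0;1 0 0 0.61 0 0 0;1 0 0 0.61 0 0 0;0.4 0 0 0.61 0 0 0;0.4 0 0 0.61 0 0 0;0.2 0 0 0.61 0 0 0;0.2 0 0 0.61 0 0 0"

```text
time: 2.98
eef_pos: [0.6554, 0.1845, 0.0186]
ee_rot: [0.002, 0.04, 0.999, 0.001]
force: [-4.7, -0.3, 22.8]
finger_gap: 0.0422
gripper_force: 57.6
```

Call:
jog_arm --steps "0.2 0 0 0 0 0 0;0.2 0 0 0 0 0 0;0.2 0 0 0 0 0 0;0.2 0 0 0 0 0 0;0.2 0 0 0 0 0 0;0.2 0 0 0 0 0 0"

```text
time: 3.48
eef_pos: [0.6554, 0.1845, 0.0188]
ee_rot: [0.002, 0.04, 0.999, 0.001]
force: [-3.7, 1.7, 18.8]
finger_gap: 0.042
gripper_force: 58.1
```

Call:
jog_arm --steps "0.2 0 0 -0.1 0 0 0;0.2 0 0 -0.3 0 0 0;0.2 0 0 -0.5 0 0 0;0.2 0 0 -0.8 0 0 0;0.2 0 0 -1 0 0 0;0.2 0 0 -1 0 0 0"

```text
time: 3.98
eef_pos: [0.6571, 0.1845, 0.174]
ee_rot: [0.005, 0.04, 0.999, 0.001]
force: [3.7, -0.8, -6.8]
finger_gap: 0.0417
gripper_force: 63.3
```

```bash
python3 - <<'E'
from h import *
import pickle
s,im=pickle.load(open("w1.pkl","rb"))
crop(im,70,0,270,140,4,"w1j")
E
```

```text
(no output)
```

View pics/w1j.png

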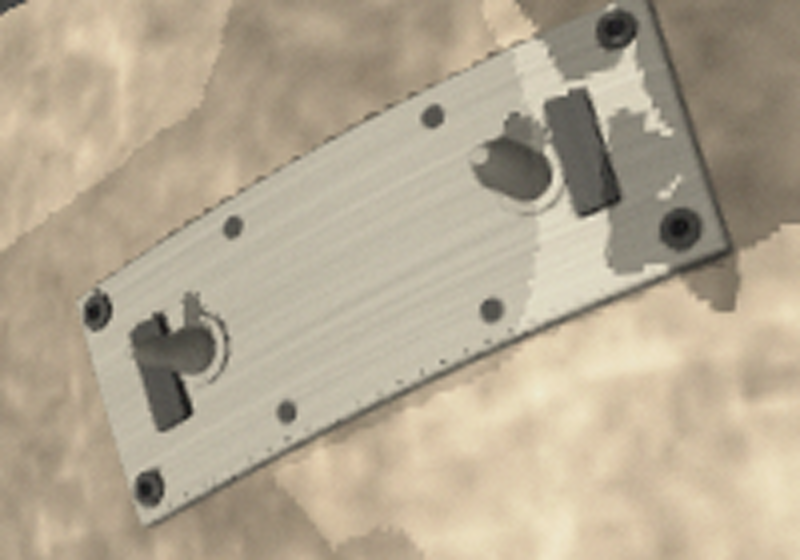

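```bash
python3 - <<'E'
from h import *
import pickle
s,im=pickle.load(open("w1.pkl","rb"))
W=lambda u,v,z:at("wrist",((u+.5)/4-.5+70,(v+.5)/4-.5),z,s)
S=[W(*q,.0145) for q in[(617,27),(680,228),(97,311),(148,489)]];d=S[0]+S[1]-S[2]-S[3]
print("screws",np.mean(S,0),np.degrees(np.arctan2(d[1],d[0])),np.linalg.norm(d)/2)
for n,p,q,z in[("tips",(481,157),(141,352),.054),("strips",(582,152),(162,372),.018),("flanges",(532,172),(198,348),.015)]:
    a=W(*p,z);b=W(*q,z);d=a-b;print(n,(a+b)/2,np.linalg.norm(d),np.degrees(np.arctan2(d[1],d[0])),a[:2],b[:2])
c=np.array([.481,.003]);
s=sense();go([.64,.03,.2],np.radians(13.2),s);go([.481,.003,.1],np.radians(13.2),s)
E
```

```text
screws [0.48114935 0.0042019  0.0145    ] 103.25326425930295 0.20792136526675925
tips [0.48274967 0.00720745 0.054     ] 0.12587220816967307 103.95974963403735 [0.46756696 0.06828476] [ 0.49793239 -0.05386986]
strips [0.48168526 0.00593756 0.018     ] 0.16404868477928347 103.22253970703821 [0.46292352 0.08578736] [ 0.500447   -0.07391223]
flanges [0.48033745 0.00458234 0.015     ] 0.13136174157936426 103.24854197450078 [0.465285   0.06851512] [ 0.49538991 -0.05935044]
pos [0.6571 0.1845 0.174 ] shift [ 0.029  -1.0355 -0.1764] turn [0.0058 0.0046 0.8023] norm mm 158.0 deg [ 0.52  0.42 72.21] t 3.98
pos [0.6571 0.1845 0.174 ] shift [ 1.0782 -1.3017  0.4786] turn [0.0058 0.0046 0.8023] norm mm 264.0 deg [ 0.52  0.42 72.21] t 3.98
```

Call:
jog_arm --steps "0.2 0 -1 0 0 0 0.4;0.2 0 -1 0 0 0 0.4;0.2 0 -1 0 0 0 0.4;0.2 0 -1 0 0 0 0.4;0.2 0 -1 0 0 0 0.4;0.2 0 -1 0 0 0 0.4"

```text
time: 4.48
eef_pos: [0.6413, 0.0327, 0.1656]
ee_rot: [-0.0, 0.351, 0.936, -0.0]
force: [0.4, 0.5, -8.8]
finger_gap: 0.0411
gripper_force: 63.4
```

Call:
jog_arm --steps "0.2 0 0 0 0.006 0.005 0.402;0.2 0 0 0 0.006 0.005 0.402;0.2 0 0 0 0.006 0.005 0.402;0.2 0 0 0 0.006 0.005 0.402;0.2 0 0 0 0.006 0.005 0.402;0.2 0 0 0 0.006 0.005 0.402;0.2 0 0 0 0.006 0.005 0.402;0.2 0 0 0 0.006 0.005 0.402"

```text
time: 5.15
eef_pos: [0.6418, 0.0349, 0.1656]
ee_rot: [-0.005, 0.618, 0.786, -0.003]
force: [-0.0, -0.1, -8.2]
finger_gap: 0.0416
gripper_force: 63.4
```

```bash
python3 - <<'E'
from h import *
import pickle
s=sense();im=capture("wrist");pickle.dump((s,im),open("w2.pkl","wb"))
crop(im,0,0,640,400,1.25,"w2")
go([.481,.004,.08],np.radians(13.25),s)
E
```

```text
pos [0.6418 0.0349 0.1656] shift [ 0.0495 -1.0834  0.5836] turn [-0.0073 -0.0029  0.0041] norm mm 185.0 deg [-0.66 -0.27  0.37] t 5.15
```

View pics/w2.png

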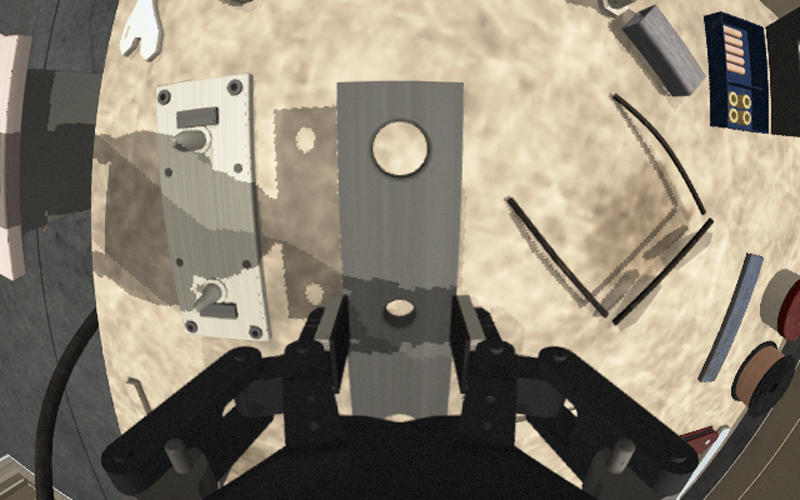

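```bash
python3 - <<'E'
from h import *
import pickle
s,im=pickle.load(open("w2.pkl","rb"))
R=tool(s)
W=lambda u,v,z:at("wrist",((u+.5)/1.25-.5,(v+.5)/1.25-.5),z,s)
zt=s["eef_pos"][2]-.0068
for q in[(400,149),(400,305)]: print("tool frame",R.T@(W(*q,zt)-s["eef_pos"]))
S=[W(*q,.0145) for q in[(163,97),(234,87),(191,327),(256,332)]];d=S[0]+S[1]-S[2]-S[3]
print("screws",np.mean(S,0),np.degrees(np.arctan2(d[1],d[0])),np.linalg.norm(d)/2)
for n,p,q,z in[("tips",(178,142),(200,303),.054),("strips",(197,116),(218,311),.018),("flanges",(206,137),(218,290),.015)]:
    a=W(*p,z);b=W(*q,z);d=a-b;print(n,(a+b)/2,np.linalg.norm(d),np.degrees(np.arctan2(d[1],d[0])),a[:2],b[:2])
E
```

```text
tool frame [ 6.57413536e-02 -5.96225888e-05  7.10793301e-03]
tool frame [4.94475500e-03 1.51631531e-05 6.82342017e-03]
screws [0.48147436 0.00377136 0.0145    ] 103.37388412664238 0.20780407751450297
tips [0.48693671 0.00867416 0.054     ] 0.1228175696579917 104.0733974994269 [0.47200426 0.06823976] [ 0.50186916 -0.05089144]
strips [0.48307599 0.0046617  0.018     ] 0.16685531587557656 103.24600066140435 [0.46396    0.08586978] [ 0.50219197 -0.07654639]
flanges [0.4869056  0.00641933 0.015     ] 0.13034765530825218 101.51421648535627 [0.47389618 0.07028155] [ 0.49991502 -0.05744289]
```

```bash
python3 - <<'E'
from h import *
go([.4818,.0021,.085],np.radians(13.3))
E
```

```text
pos [0.6418 0.0348 0.1657] shift [ 0.0356 -1.082   0.5506] turn [-0.0072 -0.0029  0.0028] norm mm 182.0 deg [-0.65 -0.26  0.25] t 5.2
```

Call:
jog_arm --steps "0.2 0.036 -0.95 0 -0.007 -0.003 0.003;0.2 0.036 -0.95 0 -0.007 -0.003 0.003;0.2 0.036 -0.95 0 -0.007 -0.003 0.003;0.2 0.036 -0.95 0 -0.007 -0.003 0.003;0.2 0.036 -0.95 0.3 -0.007 -0.003 0.003;0.2 0.036 -0.95 0.4 -0.007 -0.003 0.003"

```text
time: 5.7
eef_pos: [0.5, 0.007, 0.1064]
ee_rot: [0.0, 0.621, 0.783, 0.0]
force: [-1.6, 0.5, -9.7]
finger_gap: 0.0412
gripper_force: 64.2
```

Call:
jog_arm --steps "0.2 0 -0.132 0 0 0 0;0.2 0 -0.132 0.1 0 0 0;0.2 0 -0.132 0.15 0 0 0;0.2 0 -0.132 0.15 0 0 0"

```text
time: 6.03
eef_pos: [0.4819, 0.0028, 0.084]
ee_rot: [-0.0, 0.622, 0.783, -0.0]
force: [-0.7, -0.1, -8.8]
finger_gap: 0.0414
gripper_force: 64.9
```

```bash
python3 - <<'E'
from h import *
import pickle
s=sense();im=capture("wrist");pickle.dump((s,im),open("w3.pkl","wb"))
a=im[40:160,250:390];b=im[200:400,250:390]
im2=capture("top")
k=lambda x,f:cv2.resize(x,None,fx=f,fy=f,interpolation=cv2.INTER_CUBIC)
A=k(a,3);B=k(im2[190:310,230:360],3)
o=np.zeros((360,420+390,3),np.uint8);o[:,:420]=A;o[:,420:]=B
cv2.imwrite("pics/w3.png",o[:,:800,::-1])
go([.4818,.0021,.085],np.radians(13.3),s)
E
```

```text
pos [0.4819 0.0028 0.084 ] shift [-0.0042 -0.0017 -0.0069] turn [-0.0007 -0.0001 -0.0024] norm mm 1.0 deg [-0.07 -0.01 -0.21] t 6.03
```

View pics/w3.png

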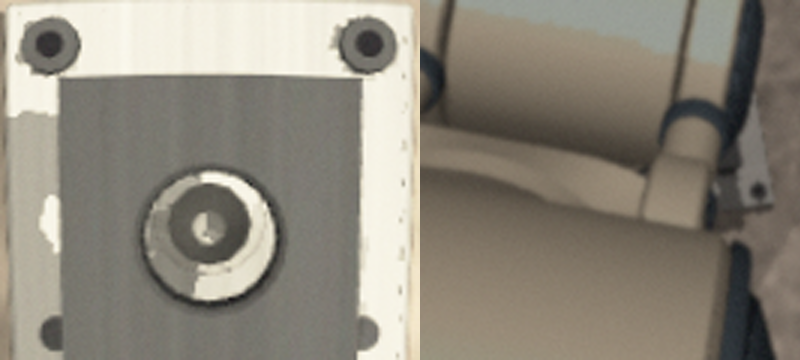

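```bash
python3 - <<'E'
from h import *
import pickle
s,im=pickle.load(open("w3.pkl","rb"));R=tool(s)
W=lambda u,v,z:R.T@(at("wrist",((u+.5)/3-.5+250,(v+.5)/3-.5+40),z,s)-s["eef_pos"])
z=s["eef_pos"][2]
print("hole",W(210,237,z-.0068),"tip",W(207,228,.054))
print("bar end",W(62,78,z-.0068),W(362,78,z-.0068),"screws",W(49,45,.0145),W(370,44,.0145))
E
```

```text
hole [ 0.06595037 -0.00015032  0.00680681] tip [ 0.06623994 -0.00064115  0.02997893]
bar end [ 0.09023206 -0.02197025  0.00683466] [0.0903007  0.02222591 0.00678321] screws [ 0.10521674 -0.03457527  0.06952239] [0.10549445 0.03413563 0.06944243]
```

Call:
jog_arm --steps "0.2 0 -0.002 0.1 0 0 0;0.2 0 -0.002 0.2 0 0 0;0.2 0 -0.002 0.25 0 0 0;0.2 0 -0.002 0.29 0 0 0;0.2 0 -0.002 0.305 0 0 0;0.2 0 -0.002 0.305 0 0 0"

```text
time: 6.63
eef_pos: [0.4819, 0.0026, 0.0391]
ee_rot: [0.0, 0.623, 0.782, -0.0]
force: [-0.0, 0.1, -7.4]
finger_gap: 0.0414
gripper_force: 64.9
```

Call:
jog_arm --steps "0.7 0 0 0 0 0 0;0.8 0 0 0 0 0 0;0.8 0 0 0 0 0 0;0.8 0 0 0 0 0 0;0.8 0 0 -0.2 0 0 0;0.8 0 0 -0.5 0 0 0;0.8 0 0 -0.7 0 0 0;0.8 0 0 -0.7 0 0 0"

```text
time: 7.3
eef_pos: [0.4844, 0.0024, 0.1498]
ee_rot: [0.004, 0.623, 0.782, 0.002]
force: [1.9, -1.1, 0.6]
finger_gap: 0.0683
gripper_force: 0.0
```

Call:
jog_arm --steps "0.8 0.95 0.15 -0.1 0 0 0;0.8 0.95 0.15 -0.1 0 0 0;0.8 0.95 0.15 -0.1 0 0 0;0.8 0.95 0.15 -0.1 0 0 0;0.8 0.95 0.15 -0.1 0 0 0"

```text
time: 7.72
eef_pos: [0.4715, 0.1501, 0.1599]
ee_rot: [0.0, 0.622, 0.783, 0.001]
force: [0.1, -0.7, -0.4]
finger_gap: 0.0686
gripper_force: 0.0
```

```bash
python3 - <<'E'
from h import *
import pickle
s=sense();im=capture("wrist");pickle.dump((s,im),open("w4.pkl","wb"))
print(s["eef_pos"],px("top",[.481,.004,.03]))
u,v=wpx([.4724,.2009,.019],s).round().astype(int);print(u,v)
k=lambda x,f:cv2.resize(x,None,fx=f,fy=f,interpolation=cv2.INTER_CUBIC)
t=capture("top")
x0=max(u-40,0);y0=max(v-40,0);print(x0,y0)
o=np.hstack([k(im[y0:y0+80,x0:x0+80],5),k(t[205:285,250:330],5)])
cv2.imwrite("pics/w4.png",o[:,:,::-1])
E
```

```text
[0.47150228 0.15012739 0.15989411] [295.12146951 244.95169694]
334 129
294 89
```

View pics/w4.png

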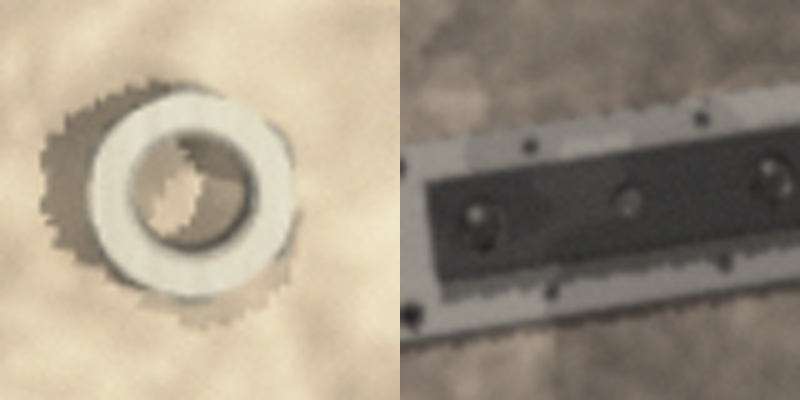

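```bash
python3 - <<'E'
from h import *
import pickle
s,im=pickle.load(open("w4.pkl","rb"))
big=im[89:169,294:374].astype(float)
sat=(big.max(2)-big.min(2))/big.max(2)
print(np.percentile(sat,[5,15,25,35,50,75,95]).round(2))
m=(cv2.GaussianBlur(sat,(0,0),.7)<.15).astype(np.uint8)
c=max(cv2.findContours(m,cv2.RETR_EXTERNAL,cv2.CHAIN_APPROX_NONE)[0],key=cv2.contourArea)[:,0,:]
print(cv2.contourArea(c.reshape(-1,1,2)),cv2.minEnclosingCircle(c))
P=np.array([at("wrist",q+[294,89],.012,s)[:2] for q in c])
h=P.mean(0) if 0 else at("wrist",(192.5/5-.4+294,192/5-.4+89),.019,s)[:2]
print("centre top",h,"contour mean",P.mean(0))
M=cv2.moments(c.reshape(-1,1,2));g=np.array([M["m10"],M["m01"]])/M["m00"]+[294,89];g=at("wrist",g,.012,s)[:2];print(g)
d=P-g;r=np.hypot(*d.T);a=np.arctan2(d[:,1],d[:,0])
b=np.degrees(a)//15*15
for k in np.unique(b):print(int(k),(r[b==k].mean()*1e3).round(1),end="; ")
f=(r*np.exp(-6j*a)).mean();print("\namp",abs(f)*2e3,"corner at",np.degrees(-np.angle(np.conj(f)))/6*-1)
mm=m*255;crop(np.dstack([big.astype(np.uint8)[:,:,0],mm,mm]),0,0,80,80,5,"m4")
E
```

```text
[0.12 0.15 0.19 0.2  0.21 0.22 0.23]
1276.0 ((37.73519515991211, 38.43744659423828), 21.507659912109375)
centre top [0.47070467 0.20255579] contour mean [0.47085641 0.20167988]
[0.47095766 0.20180461]
-180 17.3; -165 17.9; -150 18.7; -135 18.7; -120 18.2; -105 18.0; -90 18.8; -75 18.6; -60 18.1; -45 18.0; -30 18.9; -15 18.7; 0 18.2; 15 18.0; 30 18.7; 45 18.3; 60 17.6; 75 17.8; 90 18.5; 105 18.7; 120 18.2; 135 17.9; 150 18.7; 165 18.4; 
amp 1.2930514583168131 corner at -16.11032875608694
```

Call:
jog_arm --steps "0.8 0.34 0.075 0.2 0 0 -0.007;0.8 0.34 0.075 0.4 0 0 -0.007;0.8 0.34 0.075 0.6 0 0 -0.007;0.8 0.34 0.075 0.8 0 0 -0.007;0.8 0.34 0.075 0.9 0 0 -0.007;0.8 0.34 0.075 0.905 0 0 -0.007;0.8 0.34 0.075 0.905 0 0 -0.007"

```text
time: 8.4
eef_pos: [0.471, 0.1977, 0.023]
ee_rot: [-0.0, 0.619, 0.785, -0.001]
force: [0.1, 1.1, 1.6]
finger_gap: 0.0684
gripper_force: 0.0
```

Call:
jog_arm --steps "0.3 0 0 0 0 0 0;0.1 0 0 0 0 0 0;0.1 0 0 0 0 0 0;0.1 0 0 0 0 0 0;0.1 0 0 0 0 0 0;0.1 0 0 0 0 0 0;0.1 0 0 0 0 0 0"

```text
time: 8.98
eef_pos: [0.472, 0.1987, 0.0249]
ee_rot: [0.001, 0.618, 0.786, 0.001]
force: [-2.0, -4.1, 16.6]
finger_gap: 0.0336
gripper_force: 58.0
```

Call:
jog_arm --steps "0.1 0 0 -0.1 0 0 0;0.1 0 0 -0.3 0 0 0;0.1 0 0 -0.5 0 0 0;0.1 0 0 -0.6 0 0 0;0.1 0 0 -0.6 0 0 0;0.1 0 0 -0.6 0 0 0"

```text
time: 9.48
eef_pos: [0.4718, 0.1989, 0.1145]
ee_rot: [0.001, 0.618, 0.786, 0.001]
force: [-0.3, -0.3, -0.9]
finger_gap: 0.0328
gripper_force: 60.0
```

```bash
python3 - <<'E'
from h import *
go([.4673,.0634,.088],np.radians(13.3))
E
```

```text
pos [0.4718 0.1989 0.1145] shift [-0.8709 -0.2417  0.1764] turn [0.0017 0.0001 0.0032] norm mm 138.0 deg [0.15 0.01 0.29] t 9.48
```

Call:
jog_arm --steps "0.1 -0.871 -0.242 0 0.0017 0 0.003;0.1 -0.871 -0.242 0 0.0017 0 0.003;0.1 -0.871 -0.242 0 0.0017 0 0.003;0.1 -0.871 -0.242 0.1 0.0017 0 0.003;0.1 -0.871 -0.242 0.175 0.0017 0 0.003;0.1 -0.871 -0.242 0.175 0.0017 0 0.003;0.1 -0.871 -0.242 0.175 0.0017 0 0.003"

```text
time: 10.07
eef_pos: [0.4658, 0.0632, 0.0863]
ee_rot: [-0.002, 0.621, 0.784, -0.002]
force: [0.2, 0.5, -1.2]
finger_gap: 0.0329
gripper_force: 60.0
```

```bash
python3 - <<'E'
from h import *
import pickle
s=sense();im=capture("wrist");pickle.dump((s,im),open("w5.pkl","wb"))
print(s["eef_pos"],s["qd"].round(3))
crop(im,240,150,400,270,5,"w5")
E
```

```text
[0.46582256 0.06318844 0.08634744] [ 0.019 -0.022 -0.018 -0.     0.012  0.   ]
```

View pics/w5.png

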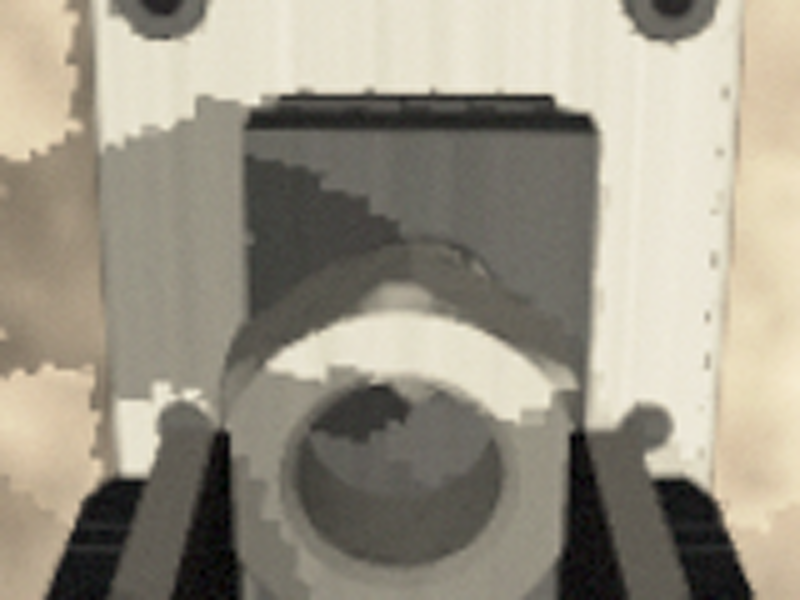

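```bash
python3 - <<'E'
from h import *
import pickle
s,im=pickle.load(open("w5.pkl","rb"));R=tool(s)
G=lambda u,v,z:at("wrist",((u+.5)/5-.5+240,(v+.5)/5-.5+150),z,s)
n=G(400,470,s["eef_pos"][2]-.0059);nt=R.T@(n-s["eef_pos"]);print("nut",n,nt)
a,b=G(245,128,.03),G(598,128,.03);ctr=(a+b)/2;print("bar end",ctr,np.linalg.norm(a-b),"screws mid",(G(165,2,.0145)+G(671,2,.0145))/2)
jx=np.array([np.cos(np.radians(103.3)),np.sin(np.radians(103.3))]);print("hole from end",ctr[:2]-jx*.025,"pin from screws",(G(165,2,.0145)+G(671,2,.0145))[:2]/2-jx*(.104-.065))
s=sense();R=tool(s);t=np.array([.4664,.0672])-(R@np.r_[nt[:2],0])[:2];go([*t,.06],np.radians(13.3),s)
E
```

```text
nut [0.46438686 0.06857056 0.08044744] [ 0.00556622 -0.00012865  0.00590246]
bar end [0.46162004 0.09102876 0.03      ] 0.044331549447152736 screws mid [0.45811417 0.10428948 0.0145    ]
hole from end [0.46737128 0.06669929] pin from screws [0.46708611 0.0663355 ]
pos [0.4663 0.0635 0.0869] shift [-0.0134  0.008   0.179 ] turn [-0.0026 -0.      0.0004] norm mm 27.0 deg [-0.23 -0.    0.03] t 10.12
```

Call:
jog_arm --steps "0.1 -0.012 0.011 0 -0.0026 0 0;0.1 -0.012 0.011 0.08 -0.0026 0 0;0.1 -0.012 0.011 0.12 -0.0026 0 0;0.1 -0.012 0.011 0.16 -0.0026 0 0;0.1 -0.012 0.011 0.18 -0.0026 0 0;0.1 -0.012 0.011 0.19 -0.0026 0 0;0.1 -0.012 0.011 0.19 -0.0026 0 0"

```text
time: 10.7
eef_pos: [0.4684, 0.0619, 0.0585]
ee_rot: [0.0, 0.62, 0.784, 0.0]
force: [-0.3, 0.7, -1.5]
finger_gap: 0.0333
gripper_force: 60.0
```

Call:
jog_arm --steps "0.5 0 0 0 0 0 0;0.6 0 0 0 0 0 0;0.6 0 0 0 0 0 0;0.6 0 0 -0.1 0 0 0;0.6 0 0 -0.4 0 0 0;0.6 0 0 -0.7 0 0 0;0.6 0 0 -0.7 0 0 0"

```text
time: 11.28
eef_pos: [0.4707, 0.0619, 0.1691]
ee_rot: [0.003, 0.62, 0.784, 0.003]
force: [1.6, -0.2, 0.4]
finger_gap: 0.0512
gripper_force: 0.0
```

Call:
jog_arm --steps "0.6 -0.73 0.545 0 0 0 0;0.6 -0.73 0.545 0 0 0 0;0.6 -0.73 0.545 0 0 0 0;0.6 -0.73 0.545 0 0 0 0;0.6 -0.73 0.545 0 0 0 0"

```text
time: 11.7
eef_pos: [0.5758, -0.0283, 0.1639]
ee_rot: [0.002, 0.621, 0.784, 0.001]
force: [-0.1, -0.0, -0.4]
finger_gap: 0.0513
gripper_force: 0.0
```

Call:
jog_arm --steps "0.6 -0.73 0.545 0 0 0 0;0.6 -0.73 0.545 0 0 0 0;0.6 -0.73 0.545 0 0 0 0;0.6 -0.73 0.545 0 0 0 0;0.6 -0.73 0.545 0 0 0 0;0.6 -0.73 0.545 0 0 0 0"

```text
time: 12.2
eef_pos: [0.6775, -0.1134, 0.1634]
ee_rot: [-0.0, 0.621, 0.784, 0.0]
force: [-0.0, 1.6, -0.1]
finger_gap: 0.0512
gripper_force: 0.0
```

```bash
python3 - <<'E'
from h import *
import pickle
s=sense();im=capture("wrist");pickle.dump((s,im),open("w6.pkl","wb"))
t=capture("top");cv2.imwrite("pics/t6.png",t[:,:,::-1])
print(s["eef_pos"])
u,v=wpx([.4664,.0672,.05],s).round().astype(int);a,b=wpx([.6691,-.0621,.022],s).round().astype(int);print(u,v,a,b)
k=lambda x,f:cv2.resize(x,None,fx=f,fy=f,interpolation=cv2.INTER_CUBIC)
v=max(v,35);u=max(u,35)
L=k(im[v-35:v+35,u-35:u+35],5);M=k(im[b-35:b+35,a-35:a+35],5);print("nutcrop origin",u-35,v-35,"bush",a-35,b-35)
cv2.imwrite("pics/w6.png",np.hstack([L,M])[:,:,::-1])
E
```

```text
[ 0.67745927 -0.11339162  0.16344248]
140 -43 324 126
nutcrop origin 105 0 bush 289 91
```

View pics/w6.png

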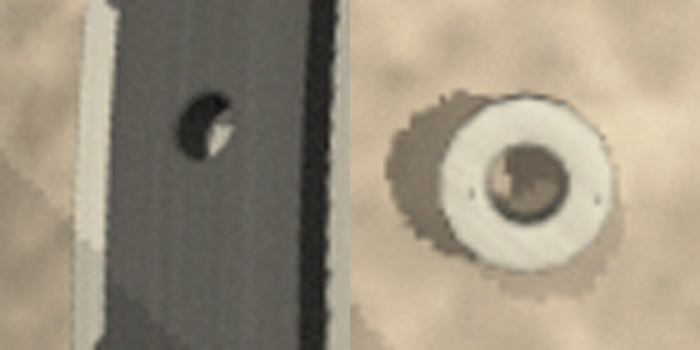

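```bash
python3 - <<'E'
from h import *
import pickle
s,im=pickle.load(open("w6.pkl","rb"))
b=at("wrist",(178/5-.5+289,182.5/5-.5+91),.022,s);v=at("wrist",(206.5/5-.5+105,126.5/5-.5),.03,s);print(b,v)
im2=cv2.imread("pics/t6.png",0)
go([b[0],b[1],.030],np.radians(13.3))
E
```

```text
[ 0.66954994 -0.06268807  0.022     ] [0.48226688 0.0028653  0.03      ]
pos [ 0.6769 -0.1126  0.1638] shift [0.3344 0.029  0.8921] turn [ 0.0001 -0.0003  0.0005] norm mm 143.0 deg [ 0.01 -0.03  0.05] t 12.3
```

Call:
jog_arm --steps "0.7 0.334 0.029 0.2 0 0 0;0.7 0.334 0.029 0.4 0 0 0;0.7 0.334 0.029 0.6 0 0 0;0.7 0.334 0.029 0.8 0 0 0;0.7 0.334 0.029 0.89 0 0 0;0.7 0.334 0.029 0.89 0 0 0;0.7 0.334 0.029 0.89 0 0 0"

```text
time: 12.88
eef_pos: [0.6706, -0.0636, 0.0311]
ee_rot: [0.0, 0.62, 0.784, 0.0]
force: [-0.6, -0.8, 0.8]
finger_gap: 0.0598
gripper_force: 0.0
```

Call:
jog_arm --steps "0.3 0 0 0 0 0 0;0.1 0 0 0 0 0 0;0.1 0 0 0 0 0 0;0.1 0 0 0 0 0 0;0.1 0 0 0 0 0 0;0.1 0 0 0 0 0 0;0.1 0 0 0 0 0 0"

```text
time: 13.47
eef_pos: [0.6721, -0.0643, 0.0332]
ee_rot: [0.002, 0.62, 0.784, 0.001]
force: [-4.0, 1.0, 19.6]
finger_gap: 0.0083
gripper_force: 10.0
```

Call:
jog_arm --steps "0.1 0 0 -0.1 0 0 0;0.1 0 0 -0.3 0 0 0;0.1 0 0 -0.5 0 0 0;0.1 0 0 -0.6 0 0 0;0.1 0 0 -0.6 0 0 0;0.1 0 0 -0.6 0 0 0"

```text
time: 13.97
eef_pos: [0.6715, -0.0641, 0.1223]
ee_rot: [0.002, 0.62, 0.784, 0.001]
force: [-0.3, 0.1, -0.5]
finger_gap: 0.0088
gripper_force: 0.0
```

```bash
cat > hole.py <<'E'
from h import *
def hole(im,s,g,z,rmm,win=45):
    "circle near predicted world point g at height z, radius rmm; returns world point candidates"
    u=wpx(g,s);x0,y0=(u-win).astype(int);x0=max(x0,0);y0=max(y0,0)
    w=cv2.resize(im[y0:y0+2*win,x0:x0+2*win],None,fx=5,fy=5,interpolation=cv2.INTER_CUBIC)
    R=5*np.linalg.norm(wpx(np.add(g,[rmm/1e3,0,0]),s)-u)
    c=cv2.HoughCircles(cv2.GaussianBlur(cv2.cvtColor(w,cv2.COLOR_RGB2GRAY),(0,0),2),cv2.HOUGH_GRADIENT,1.5,60,param1=60,param2=20,minRadius=int(R*.85),maxRadius=int(R*1.15))
    return [] if c is None else [(at("wrist",(q[0]/5-.4+x0,q[1]/5-.4+y0),z,s),q[2]/R) for q in c[0][:4]]
E
python3 - <<'E'
from hole import *
import pickle
s=sense();im=capture("wrist");pickle.dump((s,im),open("w7.pkl","wb"));R=tool(s);p=s["eef_pos"]
print(p,s["finger_gap"])
z=p[2]-.030+.022
for rr in(7,16):
  for w,f in hole(im,s,[p[0],p[1],z],z,rr): print(rr,(R.T@(w-p)).round(4),f)
go([.4965,-.0594,.11],np.radians(13.3),s)
E
```

```text
[ 0.67148857 -0.0640764   0.12230246] 0.00878767358916541
7 [-0.004  -0.0133  0.008 ] 1.0085892637238014
7 [-0.0026  0.0134  0.0081] 0.9138964258485762
16 [-0.0088  0.009   0.0081] 1.030812891149487
16 [-0.0106 -0.0081  0.008 ] 0.969566877388636
16 [-0.0015 -0.0096  0.008 ] 0.879155986858687
pos [ 0.6715 -0.0641  0.1223] shift [ 0.299  -1.1284  0.0769] turn [0.0026 0.001  0.0001] norm mm 175.0 deg [0.24 0.09 0.01] t 13.97
```

```bash
python3 - <<'E'
from h import *
import pickle
s,im=pickle.load(open("w7.pkl","rb"))
t=cv2.imread("pics/t6.png")[:,:,::-1]
k=lambda x,f:cv2.resize(x,None,fx=f,fy=f,interpolation=cv2.INTER_CUBIC)
print(wpx([.6695,-.0627,.022],s))
cv2.imwrite("pics/w7.png",np.hstack([k(im[120:280,220:420],2.5),k(t[205:285,257:317],5)[:400]])[:,:,::-1])
E
```

```text
[317.05021935 194.25702339]
```

View pics/w7.png

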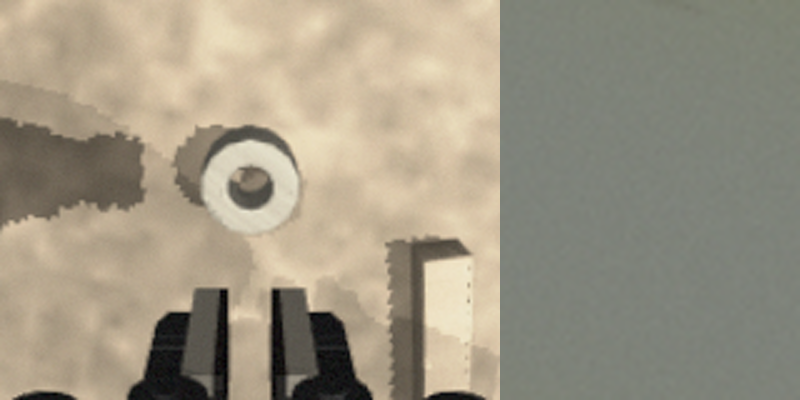

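```bash
python3 - <<'E'
from h import *
import pickle
s,im=pickle.load(open("w7.pkl","rb"))
b=at("wrist",(250.5/2.5-.5+220,187/2.5-.5+120),.022,s);print(b)
go([b[0],b[1],.012],np.radians(13.3))
E
```

```text
[ 0.67153201 -0.06225688  0.022     ]
pos [ 0.6708 -0.064   0.121 ] shift [0.0103 0.0061 0.7266] turn [0.0013 0.0004 0.0001] norm mm 109.0 deg [0.12 0.04 0.01] t 14.02
```

Call:
jog_arm --steps "0.75 0.01 0.006 0 0 0 0;0.75 0.01 0.006 0 0 0 0;0.75 0.01 0.006 0 0 0 0;0.75 0.01 0.006 0.2 0 0 0;0.75 0.01 0.006 0.4 0 0 0;0.75 0.01 0.006 0.6 0 0 0;0.75 0.01 0.006 0.7 0 0 0;0.75 0.01 0.006 0.727 0 0 0"

```text
time: 14.68
eef_pos: [0.6693, -0.0618, 0.0077]
ee_rot: [-0.002, 0.62, 0.784, -0.001]
force: [-0.4, 0.5, 0.1]
finger_gap: 0.0645
gripper_force: 0.0
```

Call:
jog_arm --steps "0.5 0 0 0 0 0 0;0.3 0 0 0 0 0 0;0.1 0 0 0 0 0 0;0.1 0 0 0 0 0 0;0.1 0 0 0 0 0 0;0.1 0 0 0 0 0 0;0.1 0 0 0 0 0 0"

```text
time: 15.27
eef_pos: [0.6723, -0.0623, 0.013]
ee_rot: [0.002, 0.62, 0.784, 0.001]
force: [-0.3, 0.7, 8.8]
finger_gap: 0.0295
gripper_force: 60.2
```

Call:
jog_arm --steps "0.1 0 0 -0.1 0 0 0;0.1 0 0 -0.3 0 0 0;0.1 0 0 -0.5 0 0 0;0.1 0 0 -0.6 0 0 0;0.1 0 0 -0.6 0 0 0;0.1 0 0 -0.6 0 0 0;0.1 0 0 -0.6 0 0 0"

```text
time: 15.85
eef_pos: [0.6708, -0.0621, 0.1008]
ee_rot: [0.0, 0.62, 0.784, 0.0]
force: [-0.5, 0.9, -1.9]
finger_gap: 0.0297
gripper_force: 59.7
```

```bash
python3 - <<'E'
from hole import *
import pickle
s=sense();im=capture("wrist");pickle.dump((s,im),open("w8.pkl","wb"));R=tool(s);p=s["eef_pos"]
print(p,s["finger_gap"])
z=p[2]-.013+.022
for rr in(7,16):
  for w,f in hole(im,s,[p[0],p[1],z],z,rr): print(rr,(R.T@(w-p)).round(4),f)
go([.4965,-.0594,.10],np.radians(13.3),s)
t=capture("top");cv2.imwrite("pics/t8.png",t[:,:,::-1])
E
```

```text
[ 0.67080567 -0.06210209  0.10079173] 0.029731226103219304
7 [-0.0001  0.0006 -0.009 ] 0.8997866031619914
7 [ 0.0024  0.0074 -0.009 ] 1.0392369254232594
7 [ 0.0133  0.0053 -0.009 ] 1.043221260875354
7 [ 0.0108  0.     -0.009 ] 0.8569554530183453
16 [ 0.0049 -0.0004 -0.009 ] 1.0721008491863302
16 [-0.0019  0.0006 -0.009 ] 0.961102681417179
pos [ 0.6708 -0.0621  0.1008] shift [ 0.2852 -1.1267  0.0047] turn [ 0.0003 -0.      0.0002] norm mm 174.0 deg [ 0.03 -0.    0.02] t 15.85
```

Call:
jog_arm --steps "0.1 0.285 -0.95 0 0 0 0;0.1 0.285 -0.95 0 0 0 0;0.1 0.285 -0.95 0 0 0 0;0.1 0.285 -0.95 0 0 0 0;0.1 0.285 -0.95 0 0 0 0;0.1 0.285 -0.95 0 0 0 0"

```text
time: 16.45
eef_pos: [0.5214, -0.0533, 0.1007]
ee_rot: [-0.0, 0.62, 0.784, -0.0]
force: [1.2, -0.5, -1.7]
finger_gap: 0.0299
gripper_force: 59.9
```

Call:
jog_arm --steps "0.1 0 -0.177 0 0 0 0;0.1 0 -0.177 0 0 0 0;0.1 0 -0.177 0.1 0 0 0;0.1 0 -0.177 0.15 0 0 0;0.1 0 -0.177 0.15 0 0 0;0.1 0 -0.177 0.15 0 0 0"

```text
time: 16.95
eef_pos: [0.4972, -0.0595, 0.0781]
ee_rot: [-0.0, 0.62, 0.784, 0.0]
force: [0.1, -0.4, -0.5]
finger_gap: 0.0294
gripper_force: 59.9
```

```bash
python3 - <<'E'
from hole import *
import pickle
s=sense();im=capture("wrist");pickle.dump((s,im),open("w9.pkl","wb"))
go([.4965,-.0594,.05],np.radians(13.3),s)
crop(im,200,100,440,250,3.3,"w9")
E
```

```text
pos [ 0.4972 -0.0595  0.0781] shift [ 0.0017 -0.0046  0.1872] turn [ 0.0001 -0.0002  0.0003] norm mm 28.0 deg [ 0.01 -0.01  0.02] t 16.95
```

View pics/w9.png

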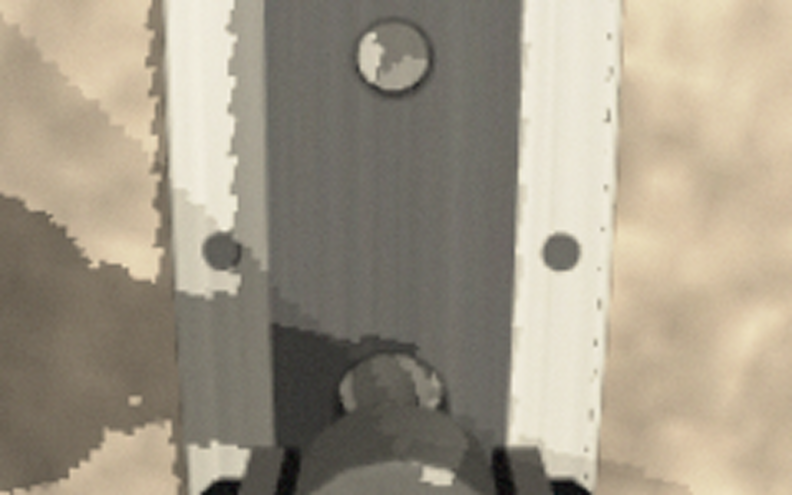

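```bash
python3 - <<'E'
from hole import *
import pickle
s,im=pickle.load(open("w9.pkl","rb"));R=tool(s);p=s["eef_pos"]
G=lambda u,v,z:at("wrist",((u+.5)/3.3-.5+200,(v+.5)/3.3-.5+100),z,s)
v=G(394,57.5,.03);h=G(391,403,.03);print("vent",v,"pin hole~",v[:2]-.065*np.array([np.cos(np.radians(103.3)),np.sin(np.radians(103.3))]), "small screws mid",(G(221,250,.013)+G(560,251,.013))/2)
e=(G(265,20,.03)+G(523,20,.03)-G(270,430,.03)-G(512,430,.03));print("bar yaw",np.degrees(np.arctan2(e[1],e[0])))
z=p[2]+.009
g=im[180:260,270:370];print("bush ring edges by Hough:")
for w,f in hole(im,s,[p[0],p[1],z],z,16,60):print((R.T@(w-p)).round(4),f)
E
```

```text
vent [0.48189919 0.00326577 0.03      ] pin hole~ [ 0.49685243 -0.05999086] small screws mid [ 0.4901704  -0.03470011  0.013     ]
bar yaw 102.91942816116727
bush ring edges by Hough:
[ 0.0062 -0.0004 -0.009 ] 1.139857205579757
[-0.0023  0.0011 -0.009 ] 1.120477854015104
[ 0.0246 -0.0009 -0.009 ] 1.0614589563622345
[-0.0136  0.0008 -0.009 ] 1.0112488467289689
```

Call:
jog_arm --steps "0.1 0 -0.003 0.06 0 0 0;0.1 0 -0.003 0.1 0 0 0;0.1 0 -0.003 0.14 0 0 0;0.1 0 -0.003 0.17 0 0 0;0.1 0 -0.003 0.187 0 0 0;0.1 0 -0.003 0.2 0 0 0;0.1 0 -0.003 0.2 0 0 0"

```text
time: 17.58
eef_pos: [0.4964, -0.0596, 0.0483]
ee_rot: [0.0, 0.62, 0.784, 0.0]
force: [0.6, -0.2, -1.4]
finger_gap: 0.0297
gripper_force: 59.9
```

Call:
jog_arm --steps "0.1 0 0 0.028 0 0 0;0.1 0 0 0.028 0 0 0;0.5 0 0 0.028 0 0 0;0.5 0 0 0.028 0 0 0;0.5 0 0 0.028 0 0 0;0.5 0 0 -0.1 0 0 0;0.5 0 0 -0.4 0 0 0;0.5 0 0 -0.7 0 0 0"

```text
time: 18.25
eef_pos: [0.4954, -0.0594, 0.1475]
ee_rot: [-0.001, 0.62, 0.784, -0.0]
force: [1.7, -0.0, -0.6]
finger_gap: 0.0426
gripper_force: 0.0
```

Call:
jog_arm --steps "0.6 0 0 -0.2 0 0 0;0.6 -0.2 0 -0.2 0 -0.08 0;0.6 -0.4 0 -0.2 0 -0.16 0;0.6 -0.6 0 -0.2 0 -0.24 0;0.6 -0.6 0 -0.2 0 -0.278 0;0.6 -0.6 0 -0.2 0 -0.278 0;0.6 -0.6 0 -0.2 0 -0.278 0"

```text
time: 18.83
eef_pos: [0.5168, -0.1463, 0.1767]
ee_rot: [0.169, 0.605, 0.766, -0.134]
force: [0.2, 0.3, -0.2]
finger_gap: 0.0512
gripper_force: 0.0
```

```bash
python3 - <<'E'
from hole import *
import pickle
s=sense();im=capture("wrist");pickle.dump((s,im),open("w10.pkl","wb"));t=capture("top");cv2.imwrite("pics/t10.png",t[:,:,::-1])
print(s["eef_pos"],tool(s).round(3))
crop(im,0,0,640,400,1.25,"w10")
for X in[(.4663,.0673,.049),(.4965,-.0594,.052),(.4955,-.2905,.052),(.604,-.294,.012)]:print(X,wpx(X,s).round(),px("top",X).round())
E
```

```text
[ 0.51675367 -0.14628273  0.17668304] [[-0.21   0.973  0.098]
 [ 0.882  0.232 -0.409]
 [-0.421  0.    -0.907]]
(0.4663, 0.0673, 0.049) [ 321. -164.] [265. 248.]
(0.4965, -0.0594, 0.052) [320.  14.] [324. 239.]
(0.4955, -0.2905, 0.052) [270. 239.] [429. 246.]
(0.604, -0.294, 0.012) [360. 229.] [426. 203.]
```

```bash
python3 - <<'E'
from hole import *
import pickle
s,im=pickle.load(open("w10.pkl","rb"));t=cv2.imread("pics/t10.png")[:,:,::-1]
sc=capture("scene");print(px("scene",[.481,.004,.04]),px("scene",[.4663,.0673,.049]),px("scene",[.4965,-.0594,.052]))
k=lambda x,f:cv2.resize(x,None,fx=f,fy=f,interpolation=cv2.INTER_CUBIC)
a=k(im[188:288,225:385],4.5)
x,y=px("scene",[.481,.004,.04]).astype(int)
b=np.hstack([k(t[228:264,245:345],3.6),k(sc[y-18:y+18,x-50:x+50],3.6)])
o=np.zeros((580,720,3),np.uint8);o[:450]=a;o[450:]=b[:130,:720]
cv2.imwrite("pics/c1.png",o[:,:,::-1])
E
```

```text
[357.45394946 194.94663998] [386.56790711 199.32008084] [330.18187864 182.97325335]
```

View pics/c1.png

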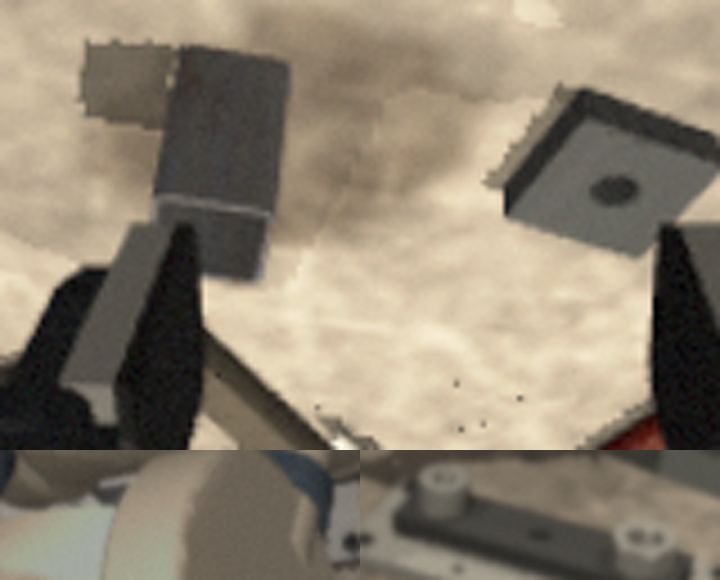

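```bash
python3 - <<'E'
from hole import *
import pickle
s,im=pickle.load(open("w10.pkl","rb"))
G=lambda u,v,z:at("wrist",((u+.5)/4.5-.5+225,(v+.5)/4.5-.5+188),z,s)[:2]
a,b,c=G(156,194,.052),G(271,213,.052),G(262,281,.052);d,e=G(183,45,0),G(290,62,0)
ang=lambda v:np.degrees(np.arctan2(v[1],v[0]))
print("tube top",a,b,c,"len",np.linalg.norm(b-a),np.linalg.norm(c-b),"yaw",ang(b-a),ang(b-c),"centre",(a+c)/2)
print("base",d,e,np.linalg.norm(e-d),ang(e-d))
P=[G(*q,.012) for q in[(590,119),(717,163),(640,256),(505,215)]]
print("plate",np.mean(P,0),G(615,190,.012),[np.linalg.norm(P[i]-P[i-1]).round(4) for i in range(4)],[ang(P[i]-P[i-1]).round(1) for i in range(4)])
E
```

```text
tube top [ 0.48315047 -0.27958559] [ 0.51067502 -0.27952698] [ 0.51247319 -0.3062741 ] len 0.027524615875915714 0.02680749597466596 yaw 0.12199268613611576 93.84612849358642 centre [ 0.49781183 -0.29292985]
base [ 0.48312957 -0.27993139] [ 0.51157079 -0.27933628] 0.028447450780019347 1.1986944581592103
plate [ 0.60527929 -0.29559925] [ 0.60566681 -0.29526578] [np.float64(0.0437), np.float64(0.0406), np.float64(0.0434), np.float64(0.0447)] [np.float64(75.1), np.float64(-12.3), np.float64(-99.4), np.float64(168.0)]
```

```bash
cat >> h.py <<'E'
def goT(p,yaw,th,s=None):
    s=s or sense();R=tool(s);yw,th=np.radians(yaw),np.radians(th)
    y=np.array([np.cos(yw),np.sin(yw),0]);x0=np.cross(y,[0,0,-1.])
    z=np.array([0,0,-np.cos(th)])-x0*np.sin(th);Rt=np.c_[np.cross(y,z),y,z]
    d=R.T@(np.array(p)-s["eef_pos"]);v=Rn.from_matrix(R.T@Rt).as_rotvec()
    print("pos",s["eef_pos"].round(4),"shift",(d/.15).round(4),"turn",(v/(np.pi/2)).round(4),"mm",(np.linalg.norm(d)*1e3).round(),"yaw",np.degrees(np.arctan2(R[1,1],R[0,1])).round(2),"t",round(s["time"],2));return z
E
python3 - <<'E'
from h import *
T=np.array([.4977,-.2937,.034])
z=goT(T,1,25);goT(T-z*.09,1,25)
E
```

```text
pos [ 0.5173 -0.1473  0.1772] shift [-0.432  -0.3532  1.2533] turn [ 0.0586 -0.0008  0.1233] mm 206.0 yaw 13.29 t 18.98
pos [ 0.5173 -0.1473  0.1772] shift [-0.4366 -0.2983  0.6559] turn [ 0.0586 -0.0008  0.1233] mm 126.0 yaw 13.29 t 18.98
```

Call:
jog_arm --steps "0.7 -0.4366 -0.2983 0 0.0586 -0.0008 0.1233;0.7 -0.4366 -0.2983 0.2 0.0586 -0.0008 0.1233;0.7 -0.4366 -0.2983 0.4 0.0586 -0.0008 0.1233;0.7 -0.4366 -0.2983 0.656 0.0586 -0.0008 0.1233;0.7 -0.4366 -0.2983 0.656 0.0586 -0.0008 0.1233;0.7 -0.4366 -0.2983 0.656 0.0586 -0.0008 0.1233"

```text
time: 19.48
eef_pos: [0.4959, -0.2565, 0.1143]
ee_rot: [0.153, 0.685, 0.696, -0.153]
force: [0.4, 0.6, 1.1]
finger_gap: 0.0597
gripper_force: 0.0
```

```bash
python3 - <<'E'
from h import *
T=np.array([.4977,-.2937,.034]);s=sense();print(s["force"])
goT(T,1,25,s)
im=capture("wrist");import pickle;pickle.dump((s,im),open("w11.pkl","wb"))
# tube top edges by predicted footprint
R=Rn.from_euler("z",1,degrees=True).as_matrix()
g=cv2.cvtColor(im,cv2.COLOR_RGB2GRAY)
for z in(.052,):
  for nm,off in(("+x",(1,0)),("-x",(-1,0)),("+y",(0,1)),("-y",(0,-1))):
    L=np.linspace(.005,.027,45);pr=[]
    for l in L:
        v=[g[tuple(np.clip(wpx(T*[1,1,0]+[0,0,z]+R@(np.array([*off,0])*l+np.array([off[1],off[0],0])*q),s).round().astype(int)[::-1],0,[399,639]))] for q in np.linspace(-.006,.006,9)]
        pr.append(np.mean(v))
    print(nm,np.array(pr).round().astype(int)[::2])
E
```

```text
[0.37304398 0.56518623 1.057346  ]
pos [ 0.4959 -0.2565  0.1143] shift [0.001  0.0096 0.5898] turn [-0.0022 -0.0001 -0.0002] mm 88.0 yaw 0.9 t 19.48
+x [ 68  65  64  65  65  64  59  57 117 137 143 148 154 157 163 164 167 169
 167 162 158 157 156]
-x [ 73  75  79  79  79  78  80  82  77 131 152 169 177 179 179 180 180 182
 187 195 199 195 189]
+y [ 71  70  71  70  70  69  68  73 101 133 112  72  72  72  73  71  71  71
  72  71  72  74  74]
-y [ 72  70  69  71  70  67  67  70 100 139 168 192 192 194 195 197 198 201
 201 205 205 204 205]
```

Call:
jog_arm --steps "0.7 0.001 0.007 0.2 -0.002 0 0;0.7 0.001 0.007 0.4 -0.002 0 0;0.7 0.001 0.007 0.55 -0.002 0 0;0.7 0.001 0.007 0.59 -0.002 0 0;0.7 0.001 0.007 0.59 -0.002 0 0;0.7 0.001 0.007 0.59 -0.002 0 0;0.7 0.001 0.007 0.59 -0.002 0 0"

```text
time: 20.12
eef_pos: [0.4995, -0.2928, 0.0372]
ee_rot: [0.157, 0.684, 0.697, -0.151]
force: [0.1, -0.3, 0.7]
finger_gap: 0.0598
gripper_force: 0.0
```

Call:
jog_arm --steps "0.5 0 0 0 0 0 0;0.3 0 0 0 0 0 0;0.1 0 0 0 0 0 0;0.1 0 0 0 0 0 0;0.1 0 0 0 0 0 0;0.1 0 0 0 0 0 0;0.1 0 0 0 0 0 0"

```text
time: 20.7
eef_pos: [0.4991, -0.293, 0.0364]
ee_rot: [0.157, 0.684, 0.697, -0.151]
force: [-0.7, 6.2, 13.9]
finger_gap: 0.0293
gripper_force: 58.0
```

```bash
python3 - <<'E'
from h import *
s=sense();p=s["eef_pos"];print(p,s["force"],s["finger_gap"]);R=tool(s);print(R.round(3))
goT([p[0],p[1],p[2]+.1],np.degrees(np.arctan2(R[1,1],R[0,1])),25,s)
E
```

```text
[ 0.49912312 -0.29298956  0.03639269] [-0.69583653  6.22527118 13.88299206] 0.02932741820077039
[[-0.016  1.     0.012]
 [ 0.905  0.02  -0.425]
 [-0.425  0.004 -0.905]]
pos [ 0.4991 -0.293   0.0364] shift [-0.2833  0.0027 -0.6035] turn [ 0.0023  0.0017 -0.0011] mm 100.0 yaw 1.14 t 20.7
```

Call:
jog_arm --steps "0.1 -0.04 0 -0.09 0 0 0;0.1 -0.14 0.001 -0.3 0 0 0;0.1 -0.283 0.003 -0.6 0 0 0;0.1 -0.283 0.003 -0.6 0 0 0;0.1 -0.283 0.003 -0.6 0 0 0;0.1 -0.283 0.003 -0.6 0 0 0"

```text
time: 21.2
eef_pos: [0.4989, -0.2933, 0.1352]
ee_rot: [0.157, 0.684, 0.696, -0.151]
force: [-0.2, -1.1, -1.8]
finger_gap: 0.0293
gripper_force: 60.1
```

```bash
python3 - <<'E'
from h import *
s=sense();print(s["force"],s["finger_gap"])
goT([.49,-.14,.15],7,25,s)
E
```

```text
[-0.17548464 -1.09950708 -1.81248479] 0.029307788120015717
pos [ 0.4989 -0.2933  0.1352] shift [ 0.8842 -0.0392 -0.5241] turn [-0.0255  0.0016 -0.0604] mm 154.0 yaw 1.1 t 21.2
```

Call:
jog_arm --steps "0.1 0.884 -0.039 -0.524 -0.0255 0.0016 -0.0604;0.1 0.884 -0.039 -0.524 -0.0255 0.0016 -0.0604;0.1 0.884 -0.039 -0.524 -0.0255 0.0016 -0.0604;0.1 0.884 -0.039 -0.524 -0.0255 0.0016 -0.0604;0.1 0.884 -0.039 -0.524 -0.0255 0.0016 -0.0604;0.1 0.884 -0.039 -0.524 -0.0255 0.0016 -0.0604"

```text
time: 21.7
eef_pos: [0.4895, -0.1386, 0.1485]
ee_rot: [0.161, 0.646, 0.732, -0.144]
force: [-0.2, -0.5, -0.9]
finger_gap: 0.0289
gripper_force: 60.2
```

```bash
python3 - <<'E'
from h import *
goT([.4819,.0038,.12],13.1,25)
E
```

```text
pos [ 0.4895 -0.1386  0.1485] shift [ 0.9401  0.0687 -0.2277] turn [-0.0297 -0.0008 -0.0589] mm 145.0 yaw 7.16 t 21.7
```

Call:
jog_arm --steps "0.1 0.94 0.069 -0.228 -0.03 -0.001 -0.059;0.1 0.94 0.069 -0.228 -0.03 -0.001 -0.059;0.1 0.94 0.069 -0.228 -0.03 -0.001 -0.059;0.1 0.94 0.069 -0.228 -0.03 -0.001 -0.059;0.1 0.94 0.069 -0.228 -0.03 -0.001 -0.059;0.1 0.94 0.069 -0.228 -0.03 -0.001 -0.059;0.1 0.94 0.069 -0.228 -0.03 -0.001 -0.059"

```text
time: 22.28
eef_pos: [0.4827, 0.0012, 0.1206]
ee_rot: [0.17, 0.608, 0.763, -0.135]
force: [-0.5, -0.2, -0.8]
finger_gap: 0.0291
gripper_force: 60.1
```

```bash
python3 - <<'E'
from h import *
import pickle
s=sense();goT([.4819,.0038,.0685],13.1,25,s)
im=capture("wrist");pickle.dump((s,im),open("w12.pkl","wb"))
# tube top edges in hand vs expectation
g=cv2.cvtColor(im,cv2.COLOR_RGB2GRAY);R=Rn.from_euler("z",13.1,degrees=True).as_matrix()
p=s["eef_pos"];T=np.array([p[0],p[1],p[2]-.0364+.052])
for nm,off in(("+x",(1,0)),("-x",(-1,0)),("+y",(0,1)),("-y",(0,-1))):
    L=np.arange(.006,.024,.001);pr=[]
    for l in L:
        v=[g[tuple(np.clip(wpx(T+R@(np.array([*off,0])*l+np.array([off[1],off[0],0])*q),s).round().astype(int)[::-1],0,[399,639]))] for q in np.linspace(-.006,.006,9)]
        pr.append(np.mean(v))
    print(nm,np.array(pr).round().astype(int))
E
```

```text
pos [0.4827 0.0012 0.1206] shift [ 0.1634 -0.0019  0.3072] turn [-0.0002  0.0007 -0.0021] mm 52.0 yaw 12.92 t 22.28
+x [66 66 64 63 66 62 55 85 83 21 27 35 28 25 25 24 23 25]
-x [ 70  72  70  72  73  78  79  90 144  74  28  50  51  27  22  26  25  23]
+y [69 70 70 69 69 69 73 78 73 66 67 68 68 67 69 69 68 67]
-y [ 67  68  69  69  69  66  68  83  89 122 145 154 156 158 164 172 168 168]
```

Call:
jog_arm --steps "0.1 0.05 -0.001 0.08 0 0.001 -0.002;0.1 0.09 -0.002 0.16 0 0.001 -0.002;0.1 0.13 -0.002 0.23 0 0.001 -0.002;0.1 0.155 -0.002 0.285 0 0.001 -0.002;0.1 0.163 -0.002 0.307 0 0.001 -0.002;0.1 0.163 -0.002 0.307 0 0.001 -0.002;0.1 0.163 -0.002 0.307 0 0.001 -0.002"

```text
time: 22.92
eef_pos: [0.4822, 0.0044, 0.0693]
ee_rot: [0.17, 0.607, 0.764, -0.134]
force: [-0.6, 0.3, -1.1]
finger_gap: 0.0291
gripper_force: 60.1
```

```bash
python3 - <<'E'
from h import *
s=sense();print(s["force"],s["time"]);goT([.4819,.0038,.0662],13.1,25,s)
E
```

```text
[-0.55723346  0.33377003 -1.08426419] 22.9167
pos [0.4822 0.0044 0.0693] shift [ 0.0057 -0.0026  0.0203] turn [ 0.0004 -0.0003 -0.0005] mm 3.0 yaw 13.08 t 22.92
```

Call:
jog_arm --steps "0.1 0.005 -0.002 0.012 0 0 0;0.1 0.006 -0.002 0.018 0 0 0;0.1 0.006 -0.002 0.02 0 0 0;0.1 0.006 -0.002 0.02 0 0 0"

```text
time: 23.25
eef_pos: [0.4821, 0.0044, 0.0665]
ee_rot: [0.17, 0.607, 0.765, -0.134]
force: [-0.2, 0.6, 3.7]
finger_gap: 0.0291
gripper_force: 60.8
```

Call:
jog_arm --steps "0.45 0 0 0 0 0 0;0.5 0 0 0 0 0 0;0.6 0 0 0 0 0 0;0.6 0 0 0 0 0 0;0.6 0 0 -0.1 0 0 0;0.6 0 0 -0.3 0 0 0;0.6 0 0 -0.55 0 0 0;0.6 0 0 -0.55 0 0 0"

```text
time: 23.92
eef_pos: [0.4753, 0.0404, 0.1451]
ee_rot: [0.171, 0.607, 0.765, -0.132]
force: [2.4, -0.5, 0.6]
finger_gap: 0.051
gripper_force: 0.0
```

```bash
cat > sq.py <<'E'
from h import *
def edges(im,s,T,yaw,half,cam="wrist",span=.006,w=.006):
    "distance from T to the strongest grey step along +-x,+-y of a square of half-width half; also at both ends for yaw"
    g=cv2.GaussianBlur(cv2.cvtColor(im,cv2.COLOR_RGB2GRAY),(0,0),.6).astype(np.float32);R=Rn.from_euler("z",yaw,degrees=True).as_matrix()
    f=(lambda X:wpx(X,s)) if cam=="wrist" else (lambda X:px(cam,X))
    L=np.arange(half-span,half+span,.00025)
    for nm,off in(("+x",(1,0)),("-x",(-1,0)),("+y",(0,1)),("-y",(0,-1))):
        out=[]
        for q0 in(-w,0,w):
            P=np.array([[f(T+R@(np.array([*off,0])*l+np.array([off[1],off[0],0])*(q0+q))) for l in L] for q in np.linspace(-w/2,w/2,7)],np.float32)
            v=cv2.remap(g,P[...,0],P[...,1],cv2.INTER_LINEAR).mean(0);d=np.abs(v[4:]-v[:-4]);i=d.argmax();out.append((round(1e3*(L[i]+.0005),1),int(d[i])))
        print(nm,out)
E
python3 - <<'E'
from sq import *
import pickle
s=sense();im=capture("wrist");pickle.dump((s,im),open("w13.pkl","wb"));print(s["eef_pos"])
T=np.array([.4821,.0035,.082]);edges(im,s,T,13.1,.015)
print("vent-based bar edges");edges(im,s,np.array([.4821,.0031,.03]),13.1,.0225)
E
```

```text
[0.4753317  0.0404188  0.14510973]
+x [(np.float64(16.5), 51), (np.float64(16.5), 56), (np.float64(16.5), 62)]
-x [(np.float64(13.0), 38), (np.float64(13.3), 34), (np.float64(14.8), 38)]
+y [(np.float64(13.5), 26), (np.float64(13.5), 30), (np.float64(13.5), 32)]
-y [(np.float64(12.0), 25), (np.float64(12.0), 30), (np.float64(12.0), 25)]
vent-based bar edges
+x [(np.float64(22.3), 59), (np.float64(22.0), 52), (np.float64(22.5), 59)]
-x [(np.float64(22.5), 28), (np.float64(22.5), 33), (np.float64(22.8), 30)]
+y [(np.float64(17.0), 10), (np.float64(17.0), 8), (np.float64(17.0), 10)]
-y [(np.float64(24.0), 0), (np.float64(18.0), 0), (np.float64(20.3), 1)]
```

Call:
jog_arm --steps "0.6 0 0 -0.3 0 0 0;0.6 0 0 -0.45 0 0.05 0;0.6 0 0 -0.45 0 0.15 0;0.6 0 0 -0.45 0 0.23 0;0.6 0 0 -0.45 0 0.278 0;0.7 0 0 -0.45 0 0.278 0"

```text
time: 24.47
eef_pos: [0.4684, 0.064, 0.2021]
ee_rot: [-0.002, 0.623, 0.782, 0.003]
force: [-0.6, -0.0, 0.3]
finger_gap: 0.0596
gripper_force: 0.0
```

```bash
python3 - <<'E'
from h import *
s=sense();goT([.6055,-.30,.17],-11,0,s)
R=tool(s);print(R.round(3))
E
```

```text
pos [0.4684 0.064  0.2021] shift [-2.5712  0.3478  0.1973] turn [ 0.0009 -0.0047  0.2658] mm 390.0 yaw 12.92 t 24.47
[[-0.224  0.975  0.001]
 [ 0.975  0.224  0.007]
 [ 0.007  0.003 -1.   ]]
```

Call:
jog_arm --steps "0.7 -0.857 0.116 0.02 0 0 0;0.7 -0.857 0.116 0.02 0 0 0;0.7 -0.857 0.116 0.02 0 0 0;0.7 -0.857 0.116 0.02 0 0 0;0.7 -0.857 0.116 0.02 0 0 0"

```text
time: 24.88
eef_pos: [0.5136, -0.0575, 0.1978]
ee_rot: [0.0, 0.623, 0.782, -0.001]
force: [-1.3, 0.3, -0.0]
finger_gap: 0.06
gripper_force: 0.0
```

Call:
jog_arm --steps "0.7 -0.857 0.116 0.06 0 0 0;0.7 -0.857 0.116 0.06 0 0 0;0.7 -0.857 0.116 0.06 0 0 0;0.7 -0.857 0.116 0.06 0 0 0;0.7 -0.857 0.116 0.06 0 0 0"

```text
time: 25.3
eef_pos: [0.5597, -0.1774, 0.1886]
ee_rot: [-0.0, 0.623, 0.783, -0.001]
force: [-0.9, 0.3, 0.1]
finger_gap: 0.0595
gripper_force: 0.0
```

Call:
jog_arm --steps "0.7 -0.857 0.116 0.1 0 -0.005 0.266;0.7 -0.857 0.116 0.1 0 -0.005 0.266;0.7 -0.857 0.116 0.1 0 -0.005 0.266;0.7 -0.857 0.116 0.1 0 -0.005 0.266;0.7 -0.857 0.116 0.1 0 -0.005 0.266;0.7 -0.857 0.116 0.1 0 -0.005 0.266;0.7 -0.857 0.116 0.1 0 -0.005 0.266"

```text
time: 25.88
eef_pos: [0.6054, -0.2952, 0.1746]
ee_rot: [0.002, 0.77, 0.639, -0.002]
force: [0.1, 0.3, 0.6]
finger_gap: 0.0602
gripper_force: 0.0
```

```bash
python3 - <<'E'
from sq import *
import pickle
s=sense();im=capture("wrist");pickle.dump((s,im),open("w14.pkl","wb"));t=capture("top");cv2.imwrite("pics/t14.png",t[:,:,::-1]);print(s["eef_pos"],s["force"])
for y in(-8,-12,-15):print(y);edges(im,s,np.array([.6055,-.2954,.012]),y,.0225,span=.008,w=.009)
print("top: tube");edges(t,s,np.array([.4821,.0035,.082]),13.1,.015,"top")
print("top: bar");edges(t,s,np.array([.4821,.0031,.03]),13.1,.0225,"top",w=.03)
goT([.6055,-.2954,.011],-11,0)
E
```

```text
[ 0.60535019 -0.29522983  0.17458632] [0.0667793  0.26954151 0.56253027]
-8
+x [(np.float64(21.8), 34), (np.float64(22.8), 33), (np.float64(23.3), 38)]
-x [(np.float64(27.0), 25), (np.float64(27.0), 27), (np.float64(27.8), 29)]
+y [(np.float64(24.5), 48), (np.float64(24.0), 60), (np.float64(23.5), 48)]
-y [(np.float64(24.3), 33), (np.float64(23.8), 29), (np.float64(22.3), 29)]
-12
+x [(np.float64(22.3), 36), (np.float64(22.8), 32), (np.float64(22.5), 39)]
-x [(np.float64(27.3), 22), (np.float64(27.3), 31), (np.float64(27.3), 32)]
+y [(np.float64(23.8), 57), (np.float64(23.8), 61), (np.float64(24.0), 49)]
-y [(np.float64(23.5), 35), (np.float64(23.5), 28), (np.float64(23.0), 31)]
-15
+x [(np.float64(22.8), 34), (np.float64(22.5), 32), (np.float64(22.0), 37)]
-x [(np.float64(28.0), 22), (np.float64(27.3), 35), (np.float64(26.5), 29)]
+y [(np.float64(23.5), 55), (np.float64(23.8), 57), (np.float64(24.5), 46)]
-y [(np.float64(23.0), 32), (np.float64(23.5), 27), (np.float64(23.5), 33)]
top: tube
+x [(np.float64(12.8), 0), (np.float64(11.8), 0), (np.float64(11.3), 0)]
-x [(np.float64(16.3), 0), (np.float64(11.0), 0), (np.float64(20.0), 0)]
+y [(np.float64(14.5), 0), (np.float64(16.8), 0), (np.float64(15.8), 0)]
-y [(np.float64(20.3), 0), (np.float64(13.3), 0), (np.float64(19.0), 0)]
top: bar
+x [(np.float64(27.8), 0), (np.float64(20.5), 0), (np.float64(26.0), 0)]
-x [(np.float64(24.0), 0), (np.float64(25.0), 0), (np.float64(25.5), 0)]
+y [(np.float64(21.0), 0), (np.float64(19.5), 0), (np.float64(27.5), 0)]
-y [(np.float64(26.5), 0), (np.float64(25.8), 0), (np.float64(27.3), 0)]
pos [ 0.6056 -0.2958  0.175 ] shift [ 0.0093 -0.0029  1.0932] turn [0.0011 0.0041 0.0037] mm 164.0 yaw -10.66 t 25.98
```

Call:
jog_arm --steps "0.7 0.009 -0.003 0.25 0.001 0.004 0.015;0.7 0.009 -0.003 0.5 0.001 0.004 0.015;0.7 0.009 -0.003 0.75 0.001 0.004 0.015;0.7 0.009 -0.003 0.92 0.001 0.004 0.015;0.7 0.009 -0.003 0.98 0.001 0.004 0.015;0.7 0.009 -0.003 0.98 0.001 0.004 0.015;0.7 0.009 -0.003 0.98 0.001 0.004 0.015"

```text
time: 26.57
eef_pos: [0.6063, -0.297, 0.0289]
ee_rot: [0.001, 0.778, 0.629, 0.0]
force: [1.2, 0.2, 0.4]
finger_gap: 0.0599
gripper_force: 0.0
```

```bash
python3 - <<'E'
from h import *
goT([.6055,-.2953,.012],-12,0)
E
```

```text
pos [ 0.6063 -0.297   0.0289] shift [ 0.0103 -0.0076  0.1125] turn [ 0.0009  0.0003 -0.0013] mm 17.0 yaw -12.12 t 26.57
```

Call:
jog_arm --steps "0.7 0.01 -0.007 0.06 0 0 0;0.7 0.01 -0.007 0.112 0 0 0;0.7 0.01 -0.007 0.112 0 0 0;0.4 0.01 -0.007 0.112 0 0 0;0.2 0.01 -0.007 0.112 0 0 0;0.2 0.01 -0.007 0.112 0 0 0;0.2 0.01 -0.007 0.112 0 0 0;0.2 0.01 -0.007 0.112 0 0 0"

```text
time: 27.23
eef_pos: [0.6053, -0.2957, 0.0115]
ee_rot: [0.001, 0.778, 0.628, 0.0]
force: [-2.1, 0.4, 7.2]
finger_gap: 0.0429
gripper_force: 61.8
```

Call:
jog_arm --steps "0.2 0 0 0 0 0 0;0.2 0 0 0 0 0 0;0.2 0 0 0 0 0 0;0.2 0 0 -0.01 0 0 0;0.2 0 0 -0.01 0 0 0"

```text
time: 27.65
eef_pos: [0.6052, -0.2957, 0.0127]
ee_rot: [0.001, 0.778, 0.628, 0.0]
force: [-1.0, 1.1, -0.6]
finger_gap: 0.0432
gripper_force: 61.1
```

Call:
jog_arm --steps "0.2 0 0 -0.1 0 0 0;0.2 0 0 -0.3 0 0 0;0.2 0 0 -0.55 0 0 0;0.2 0 0 -0.8 0 0 0;0.2 0 0 -1 0 0 0;0.2 0 0 -1 0 0 0;0.2 0 0 -1 0 0 0"

```text
time: 28.23
eef_pos: [0.6057, -0.2961, 0.1642]
ee_rot: [0.002, 0.778, 0.628, 0.001]
force: [0.2, 0.4, -2.3]
finger_gap: 0.0433
gripper_force: 61.5
```

```bash
python3 - <<'E'
from h import *
s=sense();print(s["force"],s["finger_gap"]);goT([.51,-.10,.19],13.1,0,s)
E
```

```text
[ 0.18193928  0.42669485 -2.28167494] 0.04326612787460487
pos [ 0.6057 -0.2961  0.1642] shift [ 1.143  -0.8986 -0.177 ] turn [ 0.0024  0.0013 -0.2808] mm 220.0 yaw -12.17 t 28.23
```

Call:
jog_arm --steps "0.2 0.95 -0.75 -0.177 0 0 0;0.2 0.95 -0.75 -0.177 0 0 0;0.2 0.95 -0.75 -0.177 0 0 0;0.2 0.95 -0.75 -0.177 0 0 0;0.2 0.95 -0.75 -0.177 0 0 0;0.2 0.95 -0.75 -0.177 0 0 0"

```text
time: 28.73
eef_pos: [0.5223, -0.129, 0.1881]
ee_rot: [-0.001, 0.777, 0.629, -0.001]
force: [1.7, 0.5, -1.5]
finger_gap: 0.0431
gripper_force: 61.6
```

Call:
jog_arm --steps "0.2 0.193 -0.149 0 0.0024 0.0013 -0.281;0.2 0.193 -0.149 0 0.0024 0.0013 -0.281;0.2 0.193 -0.149 0 0.0024 0.0013 -0.281;0.2 0.193 -0.149 0 0.0024 0.0013 -0.281;0.2 0.193 -0.149 0 0.0024 0.0013 -0.281;0.2 0.193 -0.149 0 0.0024 0.0013 -0.281;0.2 0.193 -0.149 0 0.0024 0.0013 -0.281"

```text
time: 29.32
eef_pos: [0.5092, -0.0998, 0.1882]
ee_rot: [-0.002, 0.623, 0.782, -0.0]
force: [-0.9, 0.1, -2.3]
finger_gap: 0.0432
gripper_force: 61.7
```

```bash
python3 - <<'E'
from sq import *
import pickle
s=sense();im=capture("wrist");pickle.dump((s,im),open("w15.pkl","wb"));p=s["eef_pos"];print(p)
T=np.array([.4821,.0035,.082]);print(wpx(T,s))
for y in(11,13,15):print(y);edges(im,s,T,y,.015,w=.005)
print("bar at tube and off it");edges(im,s,np.array([.4821,.0031,.03]),13.1,.0225,w=.006)
jx=np.array([-.227,.974,0])
edges(im,s,np.array([.4821,.0031,.03])-.035*jx,13.1,.0225,w=.006)
print("plate");R=tool(s);y=np.degrees(np.arctan2(R[1,1],R[0,1]));edges(im,s,p+[0,0,.0002],y,.0225,w=.008)
crop(im,0,0,640,400,1.25,"w15")
goT([.4821,.0035,.13],13.1,0,s)
E
```

```text
[ 0.50915163 -0.09979105  0.18818765]
[315.95701923  59.21885184]
11
+x [(np.float64(13.0), 61), (np.float64(12.8), 62), (np.float64(12.5), 64)]
-x [(np.float64(13.5), 51), (np.float64(15.5), 55), (np.float64(12.8), 50)]
+y [(np.float64(13.3), 55), (np.float64(13.8), 58), (np.float64(14.0), 64)]
-y [(np.float64(14.3), 53), (np.float64(14.5), 59), (np.float64(15.0), 61)]
13
+x [(np.float64(12.8), 60), (np.float64(12.8), 62), (np.float64(12.5), 64)]
-x [(np.float64(15.5), 52), (np.float64(15.5), 55), (np.float64(13.0), 52)]
+y [(np.float64(13.5), 55), (np.float64(13.8), 58), (np.float64(13.8), 63)]
-y [(np.float64(14.3), 52), (np.float64(14.5), 59), (np.float64(14.5), 61)]
15
+x [(np.float64(12.5), 62), (np.float64(12.8), 63), (np.float64(12.8), 65)]
-x [(np.float64(15.3), 55), (np.float64(15.5), 53), (np.float64(13.3), 52)]
+y [(np.float64(13.8), 54), (np.float64(13.8), 57), (np.float64(13.8), 64)]
-y [(np.float64(14.5), 52), (np.float64(14.5), 59), (np.float64(14.5), 62)]
bar at tube and off it
+x [(np.float64(22.0), 48), (np.float64(22.0), 46), (np.float64(22.0), 45)]
-x [(np.float6
[... 247 characters left out ...]
t64(22.0), 58), (np.float64(22.0), 71)]
-x [(np.float64(23.3), 23), (np.float64(23.3), 22), (np.float64(22.8), 22)]
+y [(np.float64(25.3), 51), (np.float64(25.3), 50), (np.float64(25.3), 45)]
-y [(np.float64(17.0), 37), (np.float64(25.3), 52), (np.float64(17.0), 48)]
plate
+x [(np.float64(21.5), 30), (np.float64(21.5), 28), (np.float64(27.8), 25)]
-x [(np.float64(22.0), 25), (np.float64(22.0), 29), (np.float64(22.0), 33)]
+y [(np.float64(26.3), 115), (np.float64(26.0), 116), (np.float64(26.0), 114)]
-y [(np.float64(23.3), 59), (np.float64(23.0), 49), (np.float64(23.3), 37)]
pos [ 0.5092 -0.0998  0.1882] shift [ 0.7104 -0.0202  0.39  ] turn [-0.0022 -0.0018 -0.0017] mm 122.0 yaw 12.94 t 29.32
```

Call:
jog_arm --steps "0.2 0.712 -0.021 0 -0.002 -0.002 -0.004;0.2 0.712 -0.021 0 -0.002 -0.002 -0.004;0.2 0.712 -0.021 0.1 -0.002 -0.002 -0.004;0.2 0.712 -0.021 0.3 -0.002 -0.002 -0.004;0.2 0.712 -0.021 0.39 -0.002 -0.002 -0.004;0.2 0.712 -0.021 0.39 -0.002 -0.002 -0.004;0.2 0.712 -0.021 0.39 -0.002 -0.002 -0.004;0.2 0.712 -0.021 0.39 -0.002 -0.002 -0.004"

```text
time: 30.03
eef_pos: [0.4824, 0.0035, 0.1314]
ee_rot: [0.001, 0.62, 0.785, 0.0]
force: [0.4, -0.4, -1.8]
finger_gap: 0.043
gripper_force: 61.6
```

```bash
python3 - <<'E'
from sq import *
import pickle
s=sense();im=capture("wrist");pickle.dump((s,im),open("w16.pkl","wb"))
goT([.482,.0038,.096],13.4,0,s)
jx=np.array([-.227,.974,0]);print("bar north");edges(im,s,np.array([.4821,.0031,.03])+.08*jx,13.1,.0225,w=.003)
E
```

```text
pos [0.4824 0.0035 0.1314] shift [ 0.0026 -0.0024  0.2357] turn [0.0009 0.0006 0.0002] mm 35.0 yaw 13.41 t 30.03
bar north
+x [(np.float64(22.3), 56), (np.float64(22.3), 64), (np.float64(22.3), 73)]
-x [(np.float64(22.5), 32), (np.float64(22.5), 32), (np.float64(22.5), 39)]
+y [(np.float64(19.5), 0), (np.float64(20.5), 0), (np.float64(25.8), 0)]
-y [(np.float64(27.3), 55), (np.float64(18.0), 63), (np.float64(27.3), 57)]
```

Call:
jog_arm --steps "0.2 0.003 -0.002 0.08 0.001 0.0006 0;0.2 0.003 -0.002 0.14 0.001 0.0006 0;0.2 0.003 -0.002 0.19 0.001 0.0006 0;0.2 0.003 -0.002 0.225 0.001 0.0006 0;0.2 0.003 -0.002 0.235 0.001 0.0006 0;0.2 0.003 -0.002 0.238 0.001 0.0006 0;0.2 0.003 -0.002 0.238 0.001 0.0006 0"

```text
time: 30.67
eef_pos: [0.4815, 0.0042, 0.095]
ee_rot: [-0.0, 0.619, 0.785, -0.0]
force: [0.4, -0.6, -0.5]
finger_gap: 0.0435
gripper_force: 61.7
```

Call:
jog_arm --steps "0.2 0 0 0.005 0 0 0;0.2 0 0 0.01 0 0 0;0.2 0 0 0.01 0 0 0"

```text
time: 30.92
eef_pos: [0.4816, 0.0042, 0.0936]
ee_rot: [-0.0, 0.619, 0.785, -0.0]
force: [0.8, -0.5, -0.8]
finger_gap: 0.0432
gripper_force: 61.9
```

Call:
jog_arm --steps "0.2 0 0 0.004 0 0 0;0.2 0 0 0.008 0 0 0;0.2 0 0 0.008 0 0 0"

```text
time: 31.17
eef_pos: [0.4818, 0.0042, 0.0933]
ee_rot: [0.0, 0.619, 0.785, 0.0]
force: [-4.2, 1.3, 24.6]
finger_gap: 0.0433
gripper_force: 64.6
```

Call:
jog_arm --steps "0.2 0 0 -0.005 0 0 0;0.2 0 0 -0.005 0 0 0;0.56 0 0 -0.005 0 0 0;0.6 0 0 -0.005 0 0 0;0.7 0 0 -0.005 0 0 0;0.7 0 0 -0.005 0 0 0"

```text
time: 31.67
eef_pos: [0.4813, 0.0042, 0.0928]
ee_rot: [-0.0, 0.619, 0.785, -0.0]
force: [-0.5, -0.5, 0.1]
finger_gap: 0.0599
gripper_force: 0.0
```

Call:
jog_arm --steps "0.7 0 0 -0.05 0 0 0;0.7 0 0 -0.15 0 0 0;0.7 0 0 -0.35 0 0 0;0.7 0 0 -0.6 0 0 0;0.7 0 0 -0.8 0 0 0;0.7 0 0 -0.8 0 0 0;0.7 0 0 -0.8 0 0 0"

```text
time: 32.25
eef_pos: [0.4824, 0.0041, 0.215]
ee_rot: [0.001, 0.619, 0.785, 0.001]
force: [1.2, 0.1, -1.3]
finger_gap: 0.0596
gripper_force: 0.0
```

```bash
python3 - <<'E'
from sq import *
import pickle
s=sense();im=capture("wrist");pickle.dump((s,im),open("w17.pkl","wb"));print(s["eef_pos"])
for y in(11,13,15):print(y);edges(im,s,np.array([.482,.0035,.094]),y,.0225,w=.008)
E
```

```text
[0.4823642  0.00410506 0.21497772]
11
+x [(np.float64(27.8), 32), (np.float64(21.8), 42), (np.float64(21.5), 47)]
-x [(np.float64(23.3), 42), (np.float64(23.3), 51), (np.float64(23.0), 41)]
+y [(np.float64(22.5), 32), (np.float64(23.0), 32), (np.float64(23.3), 33)]
-y [(np.float64(24.0), 5), (np.float64(22.3), 5), (np.float64(25.0), 13)]
13
+x [(np.float64(21.5), 32), (np.float64(22.0), 42), (np.float64(21.8), 49)]
-x [(np.float64(23.0), 44), (np.float64(23.3), 53), (np.float64(23.3), 37)]
+y [(np.float64(22.8), 34), (np.float64(22.8), 33), (np.float64(22.8), 34)]
-y [(np.float64(24.3), 4), (np.float64(22.5), 5), (np.float64(24.8), 12)]
15
+x [(np.float64(21.3), 35), (np.float64(22.0), 42), (np.float64(22.0), 50)]
-x [(np.float64(22.8), 43), (np.float64(23.3), 52), (np.float64(23.5), 31)]
+y [(np.float64(23.0), 33), (np.float64(22.8), 33), (np.float64(22.5), 33)]
-y [(np.float64(24.5), 4), (np.float64(22.5), 5), (np.float64(24.3), 11)]
```

```bash
python3 -c "
from rig import *
print(sense()['qd'].round(3));print(job_done())"
```

```text
[-0.001  0.03   0.024  0.003 -0.01   0.   ]
the job is handed in; nothing more can be done
None
```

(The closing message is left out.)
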